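Clamp a rock core in the V-block

ROBOT

A 6-joint arm with a two-finger parallel gripper is mounted at the origin on the work surface. World frame = base frame: x ahead of the robot, y to its left, z up, the work surface at z = 0. Lengths are in m, angles in degrees, forces in N, time in s.
With the tool pointing down it reaches from about 0.4 to 0.825 m from the base axis. Payload 7 kg.
Tool frame: the origin (TCP) lies at the very end of the fingers, on their centre line; the grasp point (between the pads) lies r.pinch_z behind it (r.pinch_z is the distance from the TCP to the grasp point, in m); z points along the fingers, y is the direction in which the jaws open and shut (so a half turn about z gives the same grasp; the last joint's range is limited). The gripper opens to 88 mm and grips with 3 to 60 N. Pads are 19 mm wide; open, the fingers measure 130 mm over their backs; the gripper's body (78 mm by 193 mm) begins 47 mm behind the grasp point.
Start: joints at [90.991, 20.546, 0.682, 0, -70.136, -16.507], TCP at [0.181, 0.65, 0.197] pointing down, gripper open.
Joint ranges: [-176.03, 176.03], [-82.01, 121.73], [-58.28, 71.71], [-173.87, 95.51], [-174.79, -0.11], [-173.66, 173.66]. Speed limits (degrees/s): [136.94, 136.94, 172.46, 180, 180, 180].

INTERFACE

Orientations are given as [roll, pitch, yaw] about the fixed x, y, z axes, in that order (R = Rz(yaw) Ry(pitch) Rx(roll)).
In Python, from plant import r gives the robot as it stands. The module is installed in compiled form; this text tells all that it offers.
- The arm moves only by the tool servo_tool, never from a script. Its argument "steps" is a list of rows, each a list of 5 numbers: the finger opening in cm, from 0 to 8.76, then the shift along the tool's x, y, z in cm, then the turn about the tool's z in degrees. In form: [[fingers, x, y, z, spin], ...]. A call has 1 to 8 rows; each row shifts and turns the commanded pose from where the row before left it, along the tool's axes as they then stand; what a row does not reach is not made up. A row lasts 1/8 s, in which the tool goes at most 62.5 mm and 10.7 degrees, less where a joint would pass 70% of its speed; a pose out of reach is approached as far as the arm can. A call with a gripper value outside its range is refused whole. The fingers move at their own pace and stop on an object; "squeeze" is the grip in N (left out, the last holds). Time passes only in rows, so rows that do not move let the fingers close. It gives the time, the measured TCP pose, the force and the opening at its end, in the units of the state.
- r.get_state(): the state, without advancing time (a new reading comes with each control period).
- r.capture(name): name is "side" or "top"; returns the picture (384x512x3 uint8, red, green, blue); there is no depth.
- r.calibration(name): a dict with "K" (3x3 intrinsics, pixels), "rvec" (rotation vector, rad) and "tvec" (3), from world to camera coordinates, as OpenCV has them. Camera axes: x right, y down, z forward; pixel columns grow to the right and rows downward; lengths in m; the calibration is good to about 2 mm. A picture is of the moment at which its call begins. calibration takes no time and is no camera call.
- r.close_job(): hands the job in, once; it reports no verdict.
The state is a dict: "time_s": time; "joints": joint angles; "qd": joint speeds; "joint_torque": joint torques, N m; "tcp_pos": TCP position; "eef_rot": TCP orientation; "contact_force": force on the tool from outside, world axes, zero at the start; "moment": the same for the moment, N m; "gripper_width": finger opening in m.
Only numpy, scipy, OpenCV 4.12 (cv2) and the standard library are available. Lean on these libraries where they do the work, as an engineer would, in place of code of your own. Each camera call takes 0.05 s, during which the arm holds its last target.

TASK

Get the thick rock core ready for preparation: take the chisel out of the V-block and put it in the shallow metal tool tray, then lower the thick core gently (no dropping) into the vees, slide it along until its end butts against the end stop, and swing the clamp over and press it down firmly so that its pad grips the core. Leave the clamp holding the core by itself; do not ram the stop or crush the core, and leave the thin core, the bottle and the mug where they are.

Things in the scene. Friction and masses are not known exactly. Their poses are not given: they have to be found in the camera images.
- vblock: Steel V-block fixed to the bench. Origin: underside, centred between the V rests; x along the groove towards the end stop, y across it towards the clamp post, z up. Base plate 150 (x) x 12 thick, y -48 to +97. Two V rests, 26 long, 80 wide, centred at x = -45 and +45, tops at z = 61; between them (x -32 to +32) open down to the plate. 90-degree vees, apex line at y = 0, z = 35.
- seat (a point): Where the centre of the thick core is when it lies seated in both vees and butts against the stop: V-block x = 0, y = 0, z = 64.7 (the core's top is then at z = 85.7). Axes as the V-block's.
- stop: End stop: upright steel plate, 8 thick, 50 wide, fixed at the +x end of the V-block, top at z = 95 of the V-block. Origin: middle of its face that looks towards the vees (V-block x = +65, y = 0, z = 65); axes as the V-block's.
- core_thick: Thick rock core: grey stone cylinder, 42 diameter, 130 long, 0.3 to 0.55 kg. Origin at its centre, x along its axis. Starts lying in either of the two places of the wooden rest. Pressed down in the vees it jams and will not slide; eased so that it bears lightly (or is lifted about 1 off) it slides with a few N.
- core_thin: Thin rock core, same stone and length but 30 diameter; origin at its centre, x along its axis. Lies in the other place of the rest, to be left alone.
- rest: Wooden rest, fixed: board 130 x 200 x 8 with small chocks 7 high (at x 37 to 53 either side) that keep the cores from rolling; cores lie along its x, in places at y = -50 and +50. Origin: centre of the underside.
- chisel: Steel chisel lying in the vees along the groove: round bar 16 diameter, 130 long with a flat tip at its +x end; 0.17 kg. Origin on its axis at mid-length, x along it. At the start its axis is 46 above the V-block's underside.
- tray: Shallow metal tool tray, fixed: outside 200 (x) x 110 (y) x 28 high, walls and floor 4 to 5 thick, open on top. Origin: centre of the underside.
- clamp: Clamp lever with a round rubber pad under it, 80 from the hinge. Origin at the middle of its hinge axis, V-block x = 0, y = +80, z = 100 (post below it 34 x 26), axis parallel to V-block x. The hinge is stiff (0.3 N m): the lever stays wherever it is left, so press it until the pad bears firmly on the core, at q about 0.06. It starts open, q = 2.5 to 2.9, leaning to +y.
- clamp_knob (a point): Centre of the grey drum-shaped knob, 32 diameter, 30 wide with flat ends along the hinge direction (x), on the end of the clamp lever (round bar 12 thick), 140 from the hinge axis. At lever angle q (0 level over the vees, 1.57 upright) it is at V-block x = 0, y = 80 - 140 cos q, z = 100 + 140 sin q. About 8 to 15 N down on the knob of the closed lever makes the pad grip enough.
- bottle: White plastic bottle, 56 diameter, 130 high, standing; bystander. Origin: centre of its underside.
- mug: White ceramic mug, 80 diameter, 90 high, standing; bystander. Origin: centre of its underside.
Things that resemble listed ones, but are neither listed nor needed, are in the scene too. Of the things that look like the vblock, the middle-sized one is meant.

How it is judged:
By the outcome, as a careful person would: the job done as asked, in the order asked, and still so for the second after the job is handed in, with the robot touching nothing.
It also fails if it takes over 72 s, if anything falls off the work surface, if the arm or the gripper's body presses on something with over 40 N, if the wrist force passes 120 N, or if a joint passes its speed limit or range.

## Working session

There is one attempt and no reset: what is moved stays moved. The work goes in short steps, Python scripts to look and compute and a tool call to move; the robot and the scene stay as the last step left them, time stands still between calls to the robot, and variables do not carry over. Pictures are saved under pics/ and viewed, and the job is handed in when it is done.

Besides the shell and the picture viewer there is one more tool, called as name(argument=value, ...), one argument or row to a line, values as JSON. servo_tool: Moves the arm, as the interface text tells. Its arguments: {"type":"object","properties":{"steps":{"type":"array","items":{"type":"array","items":{"type":"number"}}},"squeeze":{"type":"number"}},"required":["steps"]}

```bash
mkdir -p pics
python3 - <<'E'
from plant import r
import cv2,numpy as np
print(r.get_state(), r.pinch_z)
for n in("side","top"):
    c=r.calibration(n);print(n,c)
    im=r.capture(n);cv2.imwrite(f"pics/{n}0.png",im[:,:,::-1])
E
```

```text
{'time_s': 0.0, 'joints': array([ 9.09915453e+01,  2.05922225e+01,  6.34822398e-01, -2.19663195e-02,
       -7.01359396e+01, -1.65055719e+01]), 'qd': array([-0.01388866, -0.0263511 , -0.02536919, -0.08017615,  0.17561192,
       -0.08071803]), 'joint_torque': array([ 2.31246820e-03, -5.82719815e+01,  2.93048894e+01,  6.99687839e+00,
        6.92914036e-03, -1.57630489e-04]), 'tcp_pos': array([0.18043381, 0.6498808 , 0.195716  ]), 'eef_rot': array([ 1.79904639e+02, -6.72262813e-03, -1.55215018e+01]), 'contact_force': array([-0.65557314,  0.27511284, -0.26831256]), 'moment': array([-0.01791181, -0.00813511,  0.00979512]), 'gripper_width': 0.08745659525021571} 0.0188
side {'K': array([[361.55686056,   0.        , 256.01647335],
       [  0.        , 361.55686056, 191.60035917],
       [  0.        ,   0.        ,   1.        ]]), 'rvec': array([ 2.25723595, -0.79400694,  0.30560847]), 'tvec': array([-0.41854737,  0.33154002,  0.76381196])}
top {'K': array([[451.05835584,   0.        , 250.28141929],
       [  0.        , 451.05835584, 191.3641133 ],
       [  0.        ,   0.        ,   1.        ]]), 'rvec': array([ 2.13435593, -2.18526209,  0.10861378]), 'tvec': array([0.04544792, 0.5609811 , 1.0701289 ])}
```

View pics/top0.png

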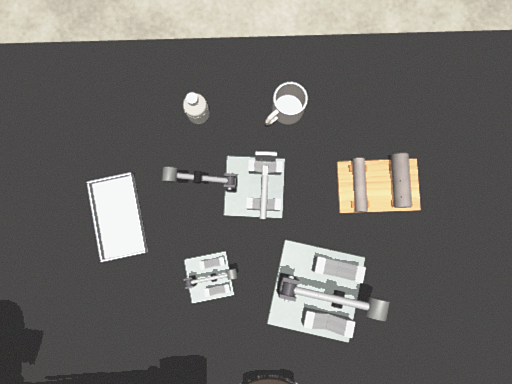

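View pics/side0.png

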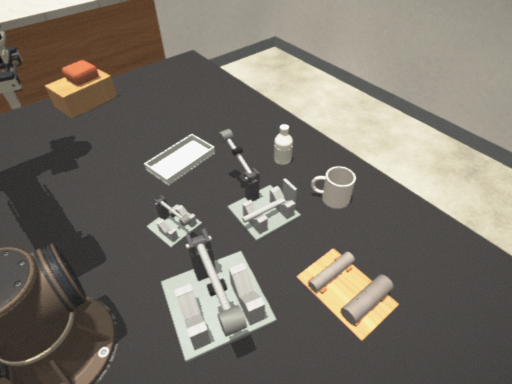

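Three V-block look-alikes appear in the top view: small (209,278), middle-sized (255,187) and large (317,290). The middle one is meant; it also holds the chisel and has the stop and the open clamp. The thick core looks like the one at (401,180), with the thin one at (360,185). I'll confirm with enlarged crops.

```bash
cat > h.py <<'E'
import cv2,numpy as np
from plant import r
def cal(n):
    c=r.calibration(n);R=cv2.Rodrigues(np.array(c['rvec']))[0];return c['K'],R,np.array(c['tvec']).ravel()
def ray(n,u,v):
    K,R,t=cal(n);d=R.T@np.linalg.solve(K,[u,v,1.]);return -R.T@t,d
def onz(n,u,v,z):
    o,d=ray(n,u,v);return o+d*(z-o[2])/d[2]
def proj(n,P):
    K,R,t=cal(n);p=(R@np.atleast_2d(P).T).T+t;p=(K@p.T).T;return p[:,:2]/p[:,2:]
def tri(uv1,uv2):
    o1,d1=ray("top",*uv1);o2,d2=ray("side",*uv2)
    A=np.stack([d1,-d2],1);s=np.linalg.lstsq(A,o2-o1,rcond=None)[0]
    a=o1+d1*s[0];b=o2+d2*s[1];return (a+b)/2,np.linalg.norm(a-b)
E
python3 - <<'E'
import cv2
from h import *
t=cv2.imread("pics/top0.png");s=cv2.imread("pics/side0.png")
cv2.imwrite("pics/t_v.png",cv2.resize(t[140:230,150:300],None,fx=5,fy=5,interpolation=cv2.INTER_CUBIC))
cv2.imwrite("pics/t_r.png",cv2.resize(t[140:225,325:430],None,fx=6,fy=6,interpolation=cv2.INTER_CUBIC))
cv2.imwrite("pics/s_v.png",cv2.resize(s[120:240,210:320],None,fx=5,fy=5,interpolation=cv2.INTER_CUBIC))
cv2.imwrite("pics/t_t.png",cv2.resize(t[165:270,80:155],None,fx=5,fy=5,interpolation=cv2.INTER_CUBIC))
for uv in[(117,217),(255,187),(379,186),(290,100),(197,108)]: print(uv,onz("top",*uv,0.0))
print(ray("top",250,190)[0],ray("side",250,190)[0])
E
```

```text
(117, 217) [0.5088666  0.36760673 0.        ]
(255, 187) [0.5761053  0.02037269 0.        ]
(379, 186) [ 0.57107803 -0.29039094  0.        ]
(290, 100) [ 0.79872893 -0.07483543  0.        ]
(197, 108) [0.78393077 0.16429617 0.        ]
[0.4404775  0.02276801 1.12578966] [ 0.152327   -0.49655055  0.77378513]
```

View pics/t_v.png

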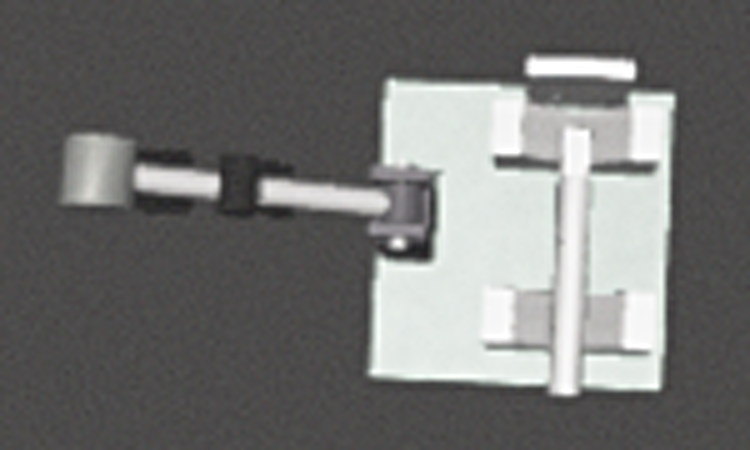

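View pics/t_r.png

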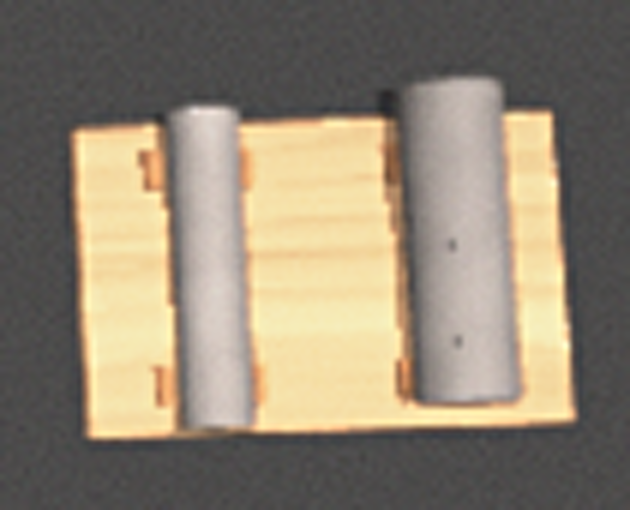

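View pics/s_v.png

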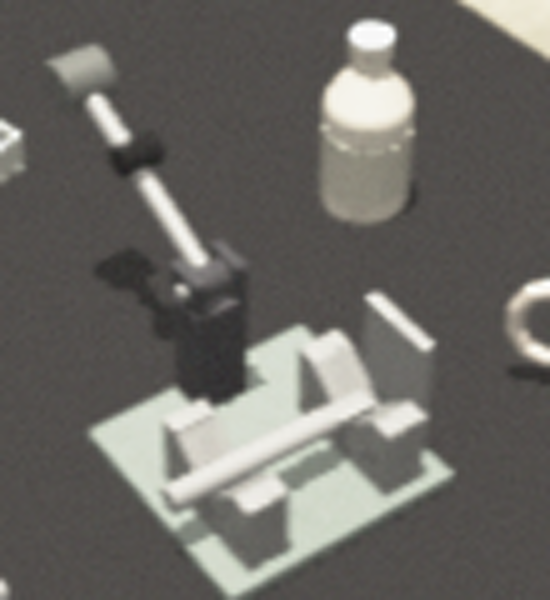

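View pics/t_t.png

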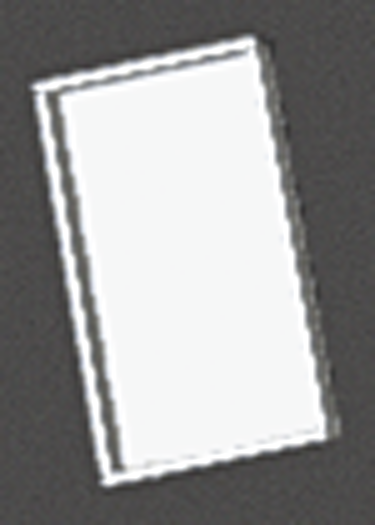

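Crops confirm it: the middle block holds the chisel, has the stop (image-up is world +x) and its clamp leans to +y. The thick core is the right-hand one, 16 px wide against 11 px. Next I'll work out the poses.

```bash
cat > m.py <<'E'
from h import *
def fit(model,world):
    m=np.array(model,float);w=np.array(world)[:,:2];mc=m.mean(0);wc=w.mean(0);a=m-mc;b=w-wc
    th=np.arctan2((a[:,0]*b[:,1]-a[:,1]*b[:,0]).sum(),(a*b).sum())
    R=np.array([[np.cos(th),-np.sin(th)],[np.sin(th),np.cos(th)]]);o=wc-R@mc
    return o,np.degrees(th),np.linalg.norm((R@m.T).T+o-w,axis=1)
def cr(p,f,ox,oy): return [((u+.5)/f-.5+ox,(v+.5)/f-.5+oy) for u,v in p]
E
python3 - <<'E'
from m import *
np.set_printoptions(precision=4,suppress=True)
W=lambda p,z:[onz("top",u,v,z) for u,v in p]
pl=cr([(387,78),(675,94),(661,389),(369,376)],5,150,140)
print("vb",*fit([(.075,.097),(.075,-.048),(-.075,-.048),(-.075,.097)],W(pl,.012)))
bd=cr([(72,128),(553,111),(576,421),(87,438)],6,325,140)
print("rest",*fit([(.065,.1),(.065,-.1),(-.065,-.1),(-.065,.1)],W(bd,.008)))
tr=cr([(33,83),(258,37),(335,434),(103,485)],5,80,165)
w=W(tr,.028);print("tray",*fit([(.1,.055),(.1,-.055),(-.1,-.055),(-.1,.055)],w));print(np.array(w))
ch=cr([(577,130),(564,393)],5,150,140);print("chisel",np.array(W(ch,.046)))
st=cr([(527,57),(636,57),(636,79),(527,79)],5,150,140);print("stop",np.array(W(st,.095)))
co=cr([(452,88),(468,392)],6,325,140);print("core",np.array(W(co,.029)))
kt=cr([(97,171)],5,150,140)[0];ks=cr([(88,69)],5,210,120)[0];print("knob",tri(kt,ks))
ht=cr([(403,203)],5,150,140)[0];hs=cr([(212,272)],5,210,120)[0];print("hinge",tri(ht,hs))
E
```

```text
vb [ 0.5748 -0.002 ] -4.360145220640589 [0.0004 0.001  0.0013 0.0002]
rest [ 0.5723 -0.2863] 0.5564663295141009 [0.0003 0.0005 0.0005 0.0009]
tray [0.5093 0.3615] 10.88582839753304 [0.0016 0.0015 0.0024 0.0021]
[[0.5972 0.436  0.028 ]
 [0.6174 0.325  0.028 ]
 [0.4222 0.2864 0.028 ]
 [0.4003 0.3987 0.028 ]]
chisel [[ 0.6222 -0.005   0.046 ]
 [ 0.495   0.0046  0.046 ]]
stop [[ 0.6488  0.0185  0.095 ]
 [ 0.6476 -0.032   0.095 ]
 [ 0.6372 -0.0317  0.095 ]
 [ 0.6385  0.0188  0.095 ]]
core [[ 0.6451 -0.3379  0.029 ]
 [ 0.5201 -0.3369  0.029 ]]
knob (array([0.5927, 0.2047, 0.1606]), np.float64(0.00614806898452241))
hinge (array([0.5815, 0.0762, 0.1049]), np.float64(0.0023661972897194277))
```

```bash
cat > plan.py <<'E'
import sys
from h import *
O=np.array([.5748,-.002]);A=np.radians(-4.36)
def vb(x,y): c,s=np.cos(A),np.sin(A);return O+[c*x-s*y,s*x+c*y]
def tovb(p): c,s=np.cos(A),np.sin(A);d=np.array(p)[:2]-O;return np.array([c*d[0]+s*d[1],-s*d[0]+c*d[1]])
def pose():
    s=r.get_state();return s['tcp_pos'],s['eef_rot'][2]
def rows(wps,f,start=None):
    """wps: list of (x,y,z,yaw,maxstep_mm)"""
    p,y=start or pose();p=np.array(p,float)
    out=[]
    for x,yy,z,yaw,ms in wps:
        t=np.array([x,yy,z]);dy=(yaw-y+180)%360-180
        n=int(max(np.ceil(np.linalg.norm(t-p)*1000/ms-.02),np.ceil(abs(dy)/10),1))
        for i in range(n):
            d=(t-p)/n;a=np.radians(y)
            out.append([f,round((d[0]*np.cos(a)+d[1]*np.sin(a))*100,2),round((d[0]*np.sin(a)-d[1]*np.cos(a))*100,2),round(-d[2]*100,2),round(-dy/n,1)]);y+=dy/n
        p=t
    for i in range(0,len(out),8): print(out[i:i+8])
E
python3 - <<'E'
from plan import *
a=vb(-.07,0);print(a)
rows([(a[0],a[1],.17,-4.4,55),(a[0],a[1],.075,-4.4,50)],5)
E
```

```text
[0.50500258 0.00332161]
[[5, np.float64(3.47), np.float64(3.83), np.float64(0.18), np.float64(-0.8)], [5, np.float64(3.42), np.float64(3.88), np.float64(0.18), np.float64(-0.8)], [5, np.float64(3.36), np.float64(3.92), np.float64(0.18), np.float64(-0.8)], [5, np.float64(3.31), np.float64(3.97), np.float64(0.18), np.float64(-0.8)], [5, np.float64(3.25), np.float64(4.02), np.float64(0.18), np.float64(-0.8)], [5, np.float64(3.2), np.float64(4.06), np.float64(0.18), np.float64(-0.8)], [5, np.float64(3.14), np.float64(4.1), np.float64(0.18), np.float64(-0.8)], [5, np.float64(3.08), np.float64(4.15), np.float64(0.18), np.float64(-0.8)]]
[[5, np.float64(3.02), np.float64(4.19), np.float64(0.18), np.float64(-0.8)], [5, np.float64(2.97), np.float64(4.23), np.float64(0.18), np.float64(-0.8)], [5, np.float64(2.91), np.float64(4.27), np.float64(0.18), np.float64(-0.8)], [5, np.float64(2.85), np.float64(4.31), np.float64(0.18), np.float64(-0.8)], [5, np.float64(2.79), np.float64(4.35), np.float64(0.18), np.float64(-0.8)], [5, np.float64(2.73), np.float64(4.39), np.float64(0.18), np.float64(-0.8)], [5, np.float64(0.0), np.float64(-0.0), np.float64(4.75), np.float64(-0.0)], [5, np.float64(0.0), np.float64(-0.0), np.float64(4.75), np.float64(-0.0)]]
```

servo_tool(
  steps=[
    [5,3.5,3.8,0.2,-0.8],
    [5,3.4,3.9,0.2,-0.8],
    [5,3.4,3.9,0.2,-0.8],
    [5,3.3,4.0,0.2,-0.8],
    [5,3.2,4.0,0.2,-0.8],
    [5,3.2,4.1,0.2,-0.8],
    [5,3.1,4.1,0.2,-0.8],
    [5,3.1,4.1,0.2,-0.8],
  ],
)

```text
time_s: 1.1
tcp_pos: [0.3663, 0.2796, 0.1806]
eef_rot: [-180.0, 0.0, -9.1]
contact_force: [0.6, 1.1, 0.9]
gripper_width: 0.0498
```

servo_tool(
  steps=[
    [5,3.0,4.2,0.2,-0.8],
    [5,3.0,4.2,0.2,-0.8],
    [5,2.9,4.3,0.2,-0.8],
    [5,2.9,4.3,0.2,-0.8],
    [5,2.8,4.3,0.2,-0.8],
    [5,2.7,4.4,0.2,-0.8],
    [5,0,0,0,0],
  ],
)

```text
time_s: 1.98
tcp_pos: [0.5062, 0.0019, 0.1678]
eef_rot: [179.9, 0.1, -4.6]
contact_force: [-0.1, -0.0, -1.1]
gripper_width: 0.05
```

```bash
sed -i 's/round(\(.*\))$/&/' plan.py; sed -i 's/out.append(\[f,/out.append([float(q) for q in [f,/; s/round(-dy\/n,1)\])/round(-dy\/n,1)]])/' plan.py
python3 - <<'E'
from plan import *
s=r.get_state();print(s['time_s'],pose(),s['gripper_width'],s['joints'],tovb(s['tcp_pos']))
a=vb(-.07,0)
rows([(a[0],a[1],.08,-4.4,45),(a[0],a[1],.038,-4.4,15)],5)
E
```

```text
1.975 (array([0.50624158, 0.00190306, 0.16781281]), np.float64(-4.569062157139707)) 0.050046221919748037 [ 2.24847001e+01  5.90786656e+00 -2.26291011e+01  7.50359207e-03
 -6.15648881e+01  6.29426989e+01] [-0.06865674 -0.00132025]
[[5.0, -0.07, -0.07, 4.39, -0.1], [5.0, -0.07, -0.07, 4.39, -0.1], [5.0, 0.0, -0.0, 1.4, -0.0], [5.0, 0.0, -0.0, 1.4, -0.0], [5.0, 0.0, -0.0, 1.4, -0.0]]
```

servo_tool(
  steps=[
    [5,-0.1,-0.1,4.4,0],
    [5,0,0,4.4,0],
    [5,0,0,2,0],
    [5,0,0,1.3,0],
    [5,0,0,1.0,0],
    [1,0,0,0,0],
    [1,0,0,0,0],
    [1,0,0,0,0],
  ],
  squeeze=40,
)

```text
time_s: 2.98
tcp_pos: [0.5055, 0.006, 0.0384]
eef_rot: [-180.0, -0.1, -4.3]
contact_force: [-0.8, -0.6, -0.0]
gripper_width: 0.026
```

Run:
```python
from plan import *
s=r.get_state();print(s['time_s'],pose(),s['gripper_width'],s['contact_force'])
t=r.capture("top");q=r.capture("side")
a=cv2.resize(t[140:260,160:320],None,fx=3.5,fy=3.5);b=cv2.resize(q[110:250,200:330],None,fx=3,fy=3)
b=b[:420];a=a[:420];b=b[:,:240*2]
im=np.zeros((420,a.shape[1]+b.shape[1],3),np.uint8);im[:,:a.shape[1]]=a;im[:b.shape[0],a.shape[1]:]=b
im=cv2.resize(im,(790,int(420*790/im.shape[1])));cv2.imwrite("pics/g1.png",im[:,:,::-1])
```

```text
2.975 (array([0.50546999, 0.00602786, 0.03837731]), np.float64(-4.317736916990444)) 0.026029812478892123 [-0.79683984 -0.59424081 -0.03563481]
```

View pics/g1.png

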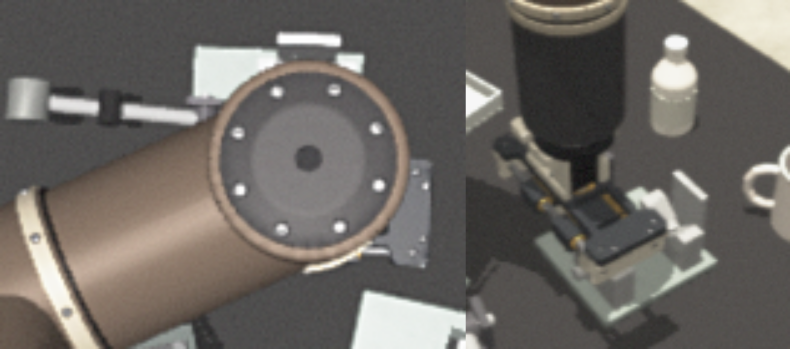

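servo_tool(
  steps=[
    [1,0,0,0,0],
    [1,0,0,0,0],
    [1,0,0,0,0],
    [1,0,0,0,0],
  ],
)

```text
time_s: 3.58
tcp_pos: [0.505, 0.0059, 0.0376]
eef_rot: [180.0, 0.0, -4.3]
contact_force: [-0.3, -0.3, -1.0]
gripper_width: 0.01
```

Run:
```python
from plan import *
q=r.capture("side")
cv2.imwrite("pics/g2.png",cv2.resize(q[150:250,210:320],None,fx=6,fy=6,interpolation=cv2.INTER_CUBIC)[:,:,::-1])
print(proj("side",[*vb(-.08,0),.046]),proj("side",[*vb(.048,0),.046]))
```

```text
[[242.94987938 219.50864187]] [[282.17440218 199.0423717 ]]
```

View pics/g2.png

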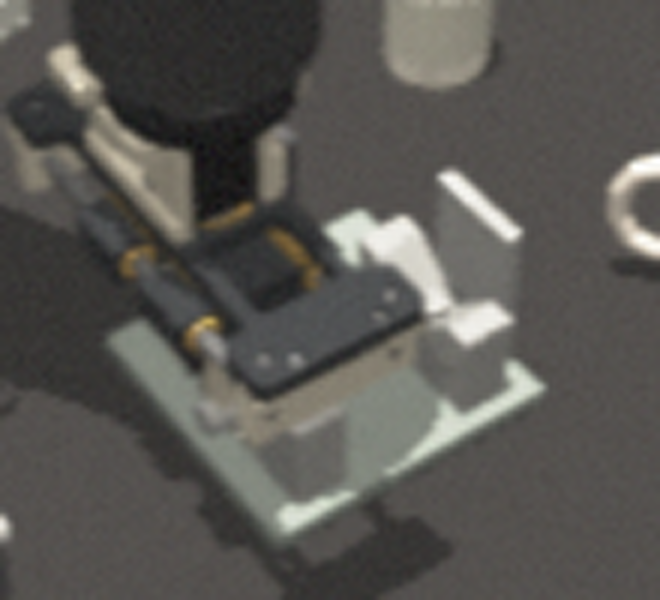

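servo_tool(
  steps=[
    [5,0,0,0,0],
    [5,0,0,0,0],
    [5,0,0,0,0],
    [5,0,0,-4,0],
    [5,0,0,-5,0],
    [5,-2,3,-5,0],
    [5,-5,3,-2,0],
    [5,0,0,0,0],
  ],
)

```text
time_s: 4.62
tcp_pos: [0.429, -0.0497, 0.2]
eef_rot: [-179.9, -0.2, -4.4]
contact_force: [1.4, 0.4, 0.9]
gripper_width: 0.0502
```

Run:
```python
from plan import *
q=r.capture("side");t=r.capture("top")
cv2.imwrite("pics/g3s.png",cv2.resize(q[150:250,210:320],None,fx=5,fy=5,interpolation=cv2.INTER_CUBIC)[:,:,::-1])
cv2.imwrite("pics/g3t.png",cv2.resize(t[140:260,150:300],None,fx=4,fy=4,interpolation=cv2.INTER_CUBIC)[:,:,::-1])
```

```text
(no output)
```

View pics/g3s.png

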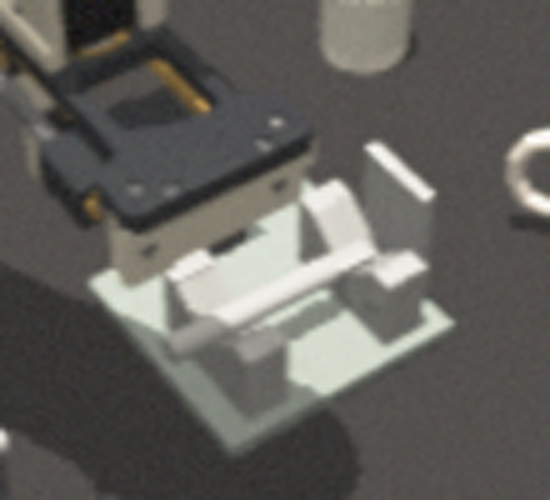

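View pics/g3t.png

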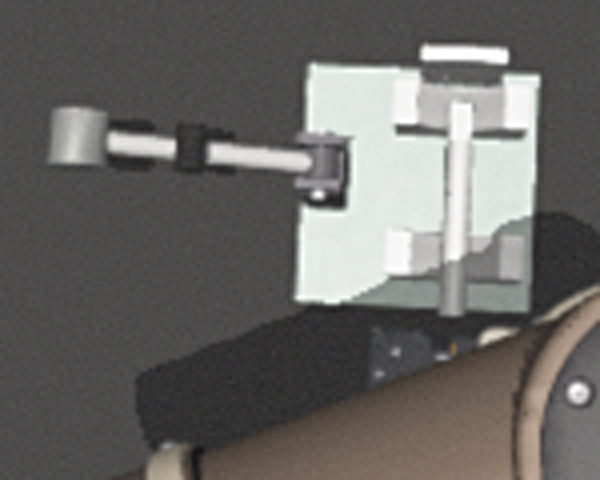

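Run:
```python
from plan import *
q=r.capture("side").copy();s=r.get_state();p=s['tcp_pos'];print(p)
from scipy.spatial.transform import Rotation as Ro
R=Ro.from_euler('xyz',s['eef_rot'],degrees=True).as_matrix();print(R.round(2))
S=4;im=cv2.resize(q[90:240,180:330],None,fx=S,fy=S,interpolation=cv2.INTER_CUBIC)[:,:,::-1].copy()
def dot(v,c):
    u=proj("side",p+R@np.array(v))[0];cv2.circle(im,(int((u[0]-180)*S),int((u[1]-90)*S)),4,c,-1)
dot([0,0,0],(0,0,255))
for sy in(-1,1): dot([0,sy*.025,0],(0,255,0)); dot([0,sy*.0965,-.066],(255,0,0))
for sx in(-1,1): dot([sx*.0965,0,-.066],(0,255,255))
cv2.imwrite("pics/g4.png",im)
```

```text
[ 0.43085169 -0.04861559  0.19775644]
[[ 1.   -0.08  0.  ]
 [-0.08 -1.    0.  ]
 [ 0.   -0.   -1.  ]]
```

View pics/g4.png

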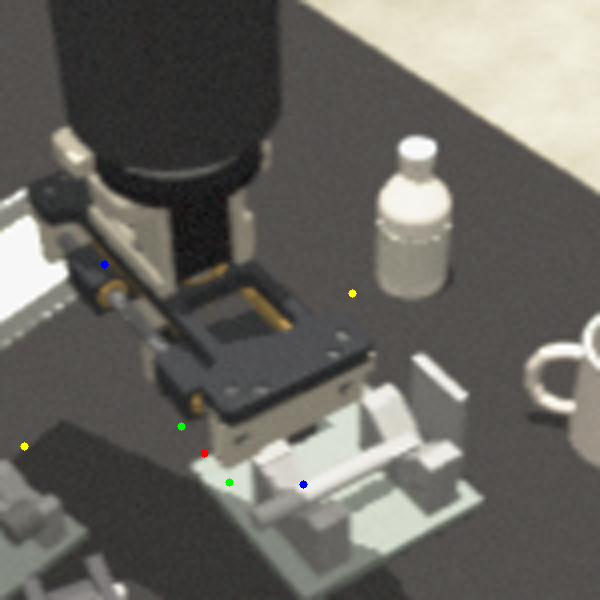

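Run:
```python
from plan import *
for z in(0,.1,.2,.3,.4,.5):print(z,onz("top",265.8,194.3,z)[:2])
t=r.capture("top");q=r.capture("side")
cv2.imwrite("pics/g5.png",np.hstack([t[100:384,100:400],q[0:284,120:420]])[:,:,::-1])
print(r.get_state()['joints'])
```

```text
0 [ 0.55700877 -0.00626522]
0.1 [ 0.5466577 -0.0036863]
0.2 [ 0.53630663 -0.00110738]
0.3 [0.52595556 0.00147154]
0.4 [0.51560449 0.00405047]
0.5 [0.50525342 0.00662939]
[ 1.98324049e+01 -2.98735346e+00 -2.78057135e+01 -2.72814765e-03
 -6.52545926e+01  6.58652073e+01]
```

View pics/g5.png

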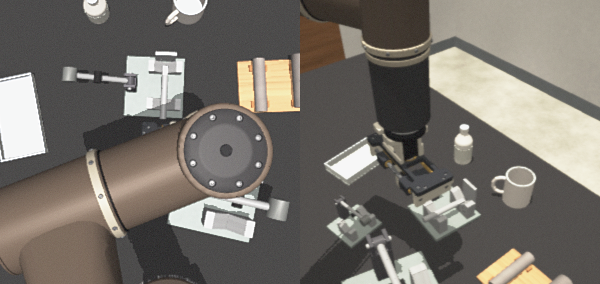

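Run:
```python
from plan import *
q=r.capture("side")
im=cv2.resize(q[115:215,185:285],None,fx=6,fy=6,interpolation=cv2.INTER_CUBIC)[:,:,::-1]
im=(255*(im/255.)**.5).astype(np.uint8);cv2.imwrite("pics/g6.png",im)
p=pose()[0]
for h in(0,.03,.066,.1,.13,.15,.2):print(h,proj("side",p+[0,0,h]))
```

```text
0 [[231.19609202 203.69440624]]
0.03 [[230.31371137 194.07347967]]
0.066 [[229.18636152 181.78156224]]
0.1 [[228.04607781 169.34862214]]
0.13 [[226.97261119 157.6442138 ]]
0.15 [[226.2187508  149.42459177]]
0.2 [[224.18525265 127.25260032]]
```

View pics/g6.png

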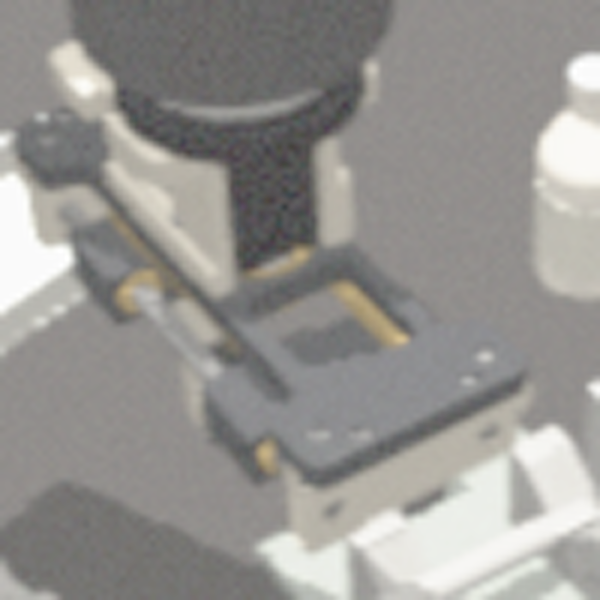

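Run:
```python
from plan import *
a=vb(-.07,0)
rows([(a[0],a[1],.1,-4.4,50),(a[0],a[1],.04,-4.4,40),(a[0],a[1],.02,-4.4,7)],5)
```

```text
[[5.0, 2.33, -1.91, 3.23, 0.0], [5.0, 2.33, -1.91, 3.23, 0.0], [5.0, 2.33, -1.91, 3.23, 0.0], [5.0, 0.0, -0.0, 3.0, -0.0], [5.0, 0.0, -0.0, 3.0, -0.0], [5.0, 0.0, -0.0, 0.67, -0.0], [5.0, 0.0, -0.0, 0.67, -0.0], [5.0, 0.0, -0.0, 0.67, -0.0]]
```

servo_tool(
  steps=[
    [5,2.3,-1.9,3.2,0],
    [5,2.3,-1.9,3.2,0],
    [5,2.3,-1.9,3.2,0],
    [5,0,0,3,0],
    [5,0,0,3,0],
    [5,0,0,0.8,0],
    [5,0,0,0.6,0],
    [5,0,0,0.4,0],
  ],
)

```text
time_s: 5.92
tcp_pos: [0.5044, 0.0032, 0.0241]
eef_rot: [-180.0, -0.1, -4.3]
contact_force: [1.0, -0.2, -0.0]
gripper_width: 0.0499
```

servo_tool(
  steps=[
    [1,0,0,0,0],
    [1,0,0,0,0],
    [1,0,0,0,0],
    [1,0,0,0,0],
    [1,0,0,0,0],
  ],
  squeeze=40,
)

```text
time_s: 6.55
tcp_pos: [0.5037, 0.0029, 0.0238]
eef_rot: [-180.0, -0.0, -4.3]
contact_force: [0.7, -0.4, 0.3]
gripper_width: 0.0111
```

Run:
```python
from plan import *
q=r.capture("side")
im=cv2.resize(q[150:250,200:300],None,fx=6,fy=6,interpolation=cv2.INTER_CUBIC)[:,:,::-1]
im=(255*(im/255.)**.6).astype(np.uint8);cv2.imwrite("pics/g7.png",im)
s=r.get_state();print(s['gripper_width'],s['contact_force'],s['moment'])
```

```text
0.010526609345408118 [ 0.67026222 -1.48835651 -0.28199355] [-0.28625305 -0.01710384 -0.03662992]
```

View pics/g7.png

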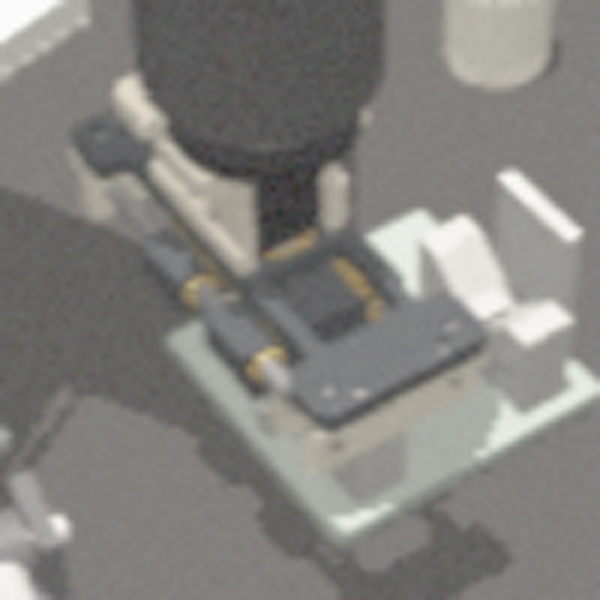

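servo_tool(
  steps=[
    [0,0,0,0,0],
    [0,0,0,0,0],
    [0,0,0,0,0],
  ],
)

```text
time_s: 6.98
tcp_pos: [0.504, 0.0029, 0.0241]
eef_rot: [180.0, -0.0, -4.3]
contact_force: [-0.7, -0.9, 5.4]
gripper_width: 0.0008
```

servo_tool(
  steps=[
    [5,0,0,-0.3,0],
    [5,0,0,0,0],
    [5,0,0,0,0],
    [5,0,0,0,0],
    [5,0,0,0,0],
    [5,0,0,0.3,0],
    [5,0,0,0.3,0],
    [5,0,0,0.3,0],
  ],
)

```text
time_s: 7.98
tcp_pos: [0.5036, 0.0029, 0.0173]
eef_rot: [180.0, 0.0, -4.3]
contact_force: [0.2, -1.1, -0.3]
gripper_width: 0.0497
```

Run:
```python
from plan import *
q=r.capture("side")
im=cv2.resize(q[150:250,200:300],None,fx=6,fy=6,interpolation=cv2.INTER_CUBIC)[:,:,::-1]
im=(255*(im/255.)**.6).astype(np.uint8);cv2.imwrite("pics/g8.png",im)
s=r.get_state();print(s['gripper_width'],s['contact_force'],s['moment'],s['tcp_pos'])
```

```text
0.050070882317343496 [-0.47987398 -0.24304243 -1.42343611] [-0.04026961 -0.00467679 -0.02247756] [0.50341128 0.00285058 0.01699608]
```

View pics/g8.png

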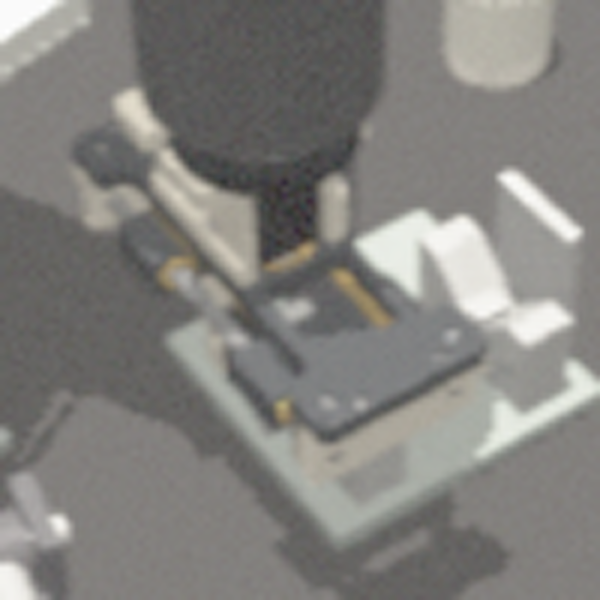

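servo_tool(
  steps=[
    [0,0,0,0.2,0],
    [0,0,0,0,0],
    [0,0,0,0,0],
    [0,0,0,0,0],
    [0,0,0,0,0],
    [0,0,0,0,0],
  ],
  squeeze=40,
)

```text
time_s: 8.78
tcp_pos: [0.5036, 0.0028, 0.0157]
eef_rot: [180.0, 0.0, -4.3]
contact_force: [-0.9, -2.4, 1.3]
gripper_width: 0.0148
```

servo_tool(
  steps=[
    [4,0,0,0,0],
    [4,0,0,0,0],
    [4,0,0,0,0],
    [4,0,0,0.5,0],
    [4,0,0,0.5,0],
    [4,0,0,0.5,0],
    [4,0,0,0.2,0],
    [4,0,0,0,0],
  ],
)

```text
time_s: 9.78
tcp_pos: [0.5036, 0.0028, -0.0016]
eef_rot: [180.0, 0.0, -4.3]
contact_force: [0.3, 1.1, 0.7]
gripper_width: 0.0401
```

servo_tool(
  steps=[
    [0,0,0,0,0],
    [0,0,0,0,0],
    [0,0,0,0,0],
    [0,0,0,0,0],
    [0,0,0,0,0],
    [0,0,0,0,0],
  ],
  squeeze=50,
)

```text
time_s: 10.52
tcp_pos: [0.5037, 0.0028, -0.0012]
eef_rot: [180.0, 0.0, -4.3]
contact_force: [-0.2, -3.1, 2.1]
gripper_width: 0.0145
```

servo_tool(
  steps=[
    [0,0,0,-0.5,0],
    [0,0,0,-1,0],
    [0,0,0,-2,0],
    [0,0,0,-3,0],
    [0,0,0,-3,0],
    [0,0,0,-3,0],
    [0,0,0,0,0],
  ],
)

```text
time_s: 11.4
tcp_pos: [0.5054, 0.0036, 0.1267]
eef_rot: [-179.9, -0.3, -4.3]
contact_force: [-0.3, -0.8, -3.1]
gripper_width: 0.0147
```

Run:
```python
from plan import *
q=r.capture("side");t=r.capture("top")
cv2.imwrite("pics/h1.png",np.hstack([cv2.resize(q[100:240,190:330],None,fx=2.8,fy=2.8),cv2.resize(t[120:260,160:300],None,fx=2.8,fy=2.8)])[:,:,::-1])
s=r.get_state();print(s['gripper_width'],s['contact_force'],s['moment'],s['tcp_pos'])
```

```text
0.01451054069492388 [-0.64067133  0.3315527  -1.99739612] [-0.02049558  0.13735058  0.00255773] [0.50352024 0.00316546 0.12394257]
```

View pics/h1.png

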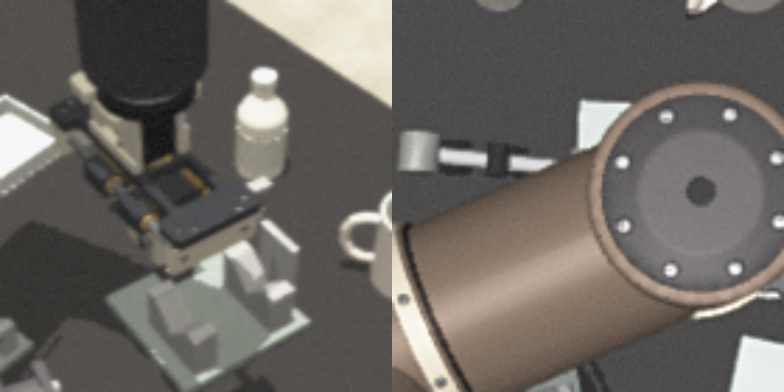

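Run:
```python
from plan import *
q=r.capture("side")
im=cv2.resize(q[140:200,220:310],None,fx=8,fy=8,interpolation=cv2.INTER_CUBIC)[:,:,::-1];cv2.imwrite("pics/h2.png",im)
for z in(.12,.13,.14,.15,.16,.17,.18):print(z,(proj("side",[*vb(.05,0),z])-[220,140])*8, (proj("side",[*vb(-.081,0),z])-[220,140])*8)
```

```text
0.12 [[511.30554489 314.70312473]] [[171.65173761 483.44930951]]
0.13 [[512.63668238 292.37520913]] [[170.29950531 461.22342396]]
0.14 [[513.9884413  269.70139879]] [[168.92512475 438.6334998 ]]
0.15 [[515.36130458 246.67359329]] [[167.52804729 415.67051925]]
0.16 [[516.75577034 223.28343728]] [[166.107706   392.32516426]]
0.17 [[518.1723525  199.52231035]] [[164.66351493 368.5878038 ]]
0.18 [[519.61158143 175.3813165 ]] [[163.19486828 344.44848069]]
```

View pics/h2.png

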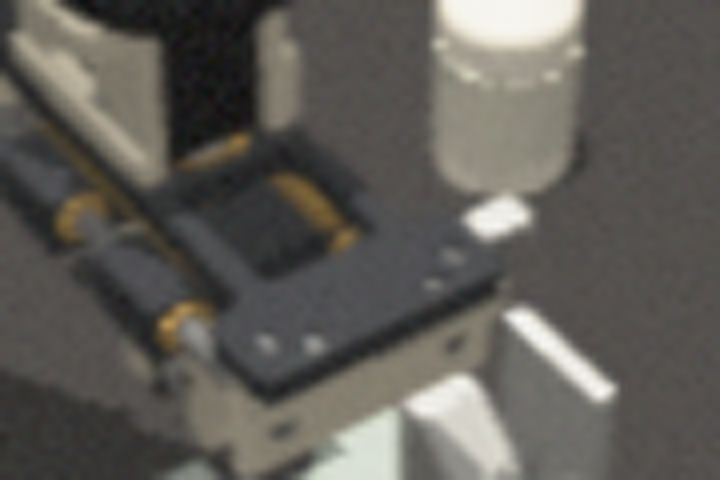

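Run:
```python
from plan import *
p,y=pose();print(p,y)
rows([(p[0],p[1],.205,y,45),(.456,.351,.2,10.9,50),(.456,.351,.04,10.9,45)],0)
```

```text
[0.503095   0.00298497 0.12327548] -4.321312597513997
[[0.0, 0.0, -0.0, -4.09, -0.0], [0.0, 0.0, -0.0, -4.09, -0.0], [0.0, -0.91, -4.29, 0.06, -1.9], [0.0, -0.77, -4.32, 0.06, -1.9], [0.0, -0.63, -4.34, 0.06, -1.9], [0.0, -0.48, -4.36, 0.06, -1.9], [0.0, -0.34, -4.38, 0.06, -1.9], [0.0, -0.19, -4.39, 0.06, -1.9]]
[[0.0, -0.05, -4.39, 0.06, -1.9], [0.0, 0.1, -4.39, 0.06, -1.9], [0.0, 0.0, 0.0, 4.0, -0.0], [0.0, 0.0, 0.0, 4.0, -0.0], [0.0, 0.0, 0.0, 4.0, -0.0], [0.0, 0.0, 0.0, 4.0, -0.0]]
```

servo_tool(
  steps=[
    [0,0,0,-4.1,0],
    [0,0,0,-4.1,0],
    [0,-0.9,-4.3,0,-1.9],
    [0,-0.8,-4.3,0,-1.9],
    [0,-0.6,-4.3,0,-1.9],
    [0,-0.5,-4.4,0,-1.9],
    [0,-0.3,-4.4,0,-1.9],
    [0,-0.2,-4.4,0,-1.9],
  ],
)

```text
time_s: 12.55
tcp_pos: [0.4677, 0.2652, 0.2044]
eef_rot: [179.9, 0.1, 7.2]
contact_force: [0.3, -0.0, -1.2]
gripper_width: 0.0145
```

servo_tool(
  steps=[
    [0,-0.1,-4.4,0,-1.9],
    [0,0.1,-4.4,0,-1.9],
    [0,0,0,4,0],
    [0,0,0,4,0],
    [0,0,0,4,0],
    [0,0,0,4,0],
    [0,0,0,0,0],
  ],
)

```text
time_s: 13.42
tcp_pos: [0.4542, 0.3485, 0.0418]
eef_rot: [179.7, 0.4, 10.9]
contact_force: [-0.8, -0.3, -1.3]
gripper_width: 0.015
```

Run:
```python
from plan import *
q=r.capture("side");t=r.capture("top")
cv2.imwrite("pics/h3.png",np.hstack([cv2.resize(q[70:200,100:260],None,fx=2.5,fy=2.5),cv2.resize(t[150:280,60:220],None,fx=2.5,fy=2.5)])[:,:,::-1])
s=r.get_state();print(s['gripper_width'],s['contact_force'],s['moment'],s['tcp_pos'],s['eef_rot'])
```

```text
0.014725417104585173 [-0.10940555  0.25830739 -0.84773108] [ 0.0329347  -0.00791965 -0.00836966] [0.45656693 0.35130708 0.04589429] [1.79939316e+02 2.16612285e-02 1.09120440e+01]
```

View pics/h3.png

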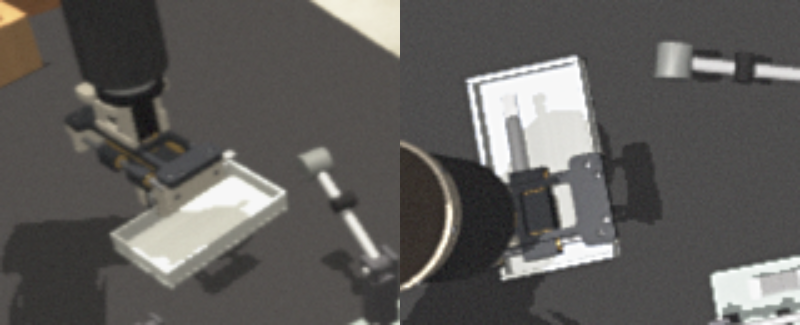

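servo_tool(
  steps=[
    [0,0,0,2,0],
    [0,0,0,2,0],
    [0,0,0,1,0],
    [0,0,0,0.5,0],
    [0,0,0,0.3,0],
    [0,0,0,0,0],
  ],
)

```text
time_s: 14.28
tcp_pos: [0.4565, 0.3515, -0.0119]
eef_rot: [-180.0, -0.0, 10.9]
contact_force: [0.1, 0.5, -1.0]
gripper_width: 0.0149
```

servo_tool(
  steps=[
    [0,0,0,0.3,0],
    [0,0,0,0.2,0],
    [0,0,0,0,0],
  ],
)

```text
time_s: 14.65
tcp_pos: [0.4563, 0.3512, -0.0175]
eef_rot: [180.0, 0.0, 10.9]
contact_force: [-0.6, -0.2, -1.7]
gripper_width: 0.0145
```

servo_tool(
  steps=[
    [0,0,0,0.3,0],
    [0,0,0,0.2,0],
    [0,0,0,0,0],
  ],
)

```text
time_s: 15.02
tcp_pos: [0.4562, 0.3511, -0.0226]
eef_rot: [180.0, 0.0, 10.9]
contact_force: [-0.3, 0.6, -2.2]
gripper_width: 0.0149
```

servo_tool(
  steps=[
    [0,0,0,0.2,0],
    [0,0,0,0.1,0],
    [0,0,0,0,0],
  ],
)

```text
time_s: 15.4
tcp_pos: [0.4563, 0.3512, -0.0254]
eef_rot: [180.0, 0.0, 10.9]
contact_force: [-0.6, 0.7, -1.1]
gripper_width: 0.0147
```

servo_tool(
  steps=[
    [0,0,0,0.2,0],
    [0,0,0,0.2,0],
    [0,0,0,0,0],
  ],
)

```text
time_s: 15.78
tcp_pos: [0.4566, 0.3514, -0.0258]
eef_rot: [-180.0, -0.1, 11.0]
contact_force: [-12.3, -5.6, 34.7]
gripper_width: 0.0148
```

servo_tool(
  steps=[
    [0,0,0,0.2,0],
    [0,0,0,0.1,0],
    [0,0,0,0,0],
  ],
)

```text
time_s: 16.15
tcp_pos: [0.4566, 0.3515, -0.026]
eef_rot: [-180.0, -0.1, 11.0]
contact_force: [-21.5, -11.7, 63.8]
gripper_width: 0.0147
```

servo_tool(
  steps=[
    [0,0,0,-0.6,0],
    [3.5,0,0,0,0],
    [3.5,0,0,0,0],
    [3.5,0,0,0,0],
    [3.5,0,0,-2,0],
    [3.5,0,0,-4,0],
    [4,0,0,-5,0],
    [6,0,0,-5,0],
  ],
)

```text
time_s: 17.15
tcp_pos: [0.4563, 0.3511, 0.1342]
eef_rot: [179.9, 0.1, 10.9]
contact_force: [0.5, 0.5, -0.6]
gripper_width: 0.0453
```

Run:
```python
from plan import *
q=r.capture("side");t=r.capture("top")
cv2.imwrite("pics/h4.png",np.hstack([cv2.resize(q[70:200,100:260],None,fx=2.5,fy=2.5),cv2.resize(t[150:280,60:220],None,fx=2.5,fy=2.5)])[:,:,::-1])
s=r.get_state();print(s['time_s'],s['gripper_width'],s['contact_force'],s['tcp_pos'],s['eef_rot'])
```

```text
17.25 0.05273033138256033 [ 1.26426976  0.62460548 -0.01655334] [0.45902319 0.35397571 0.13897849] [-179.7029162    -0.42431036   10.93800113]
```

View pics/h4.png

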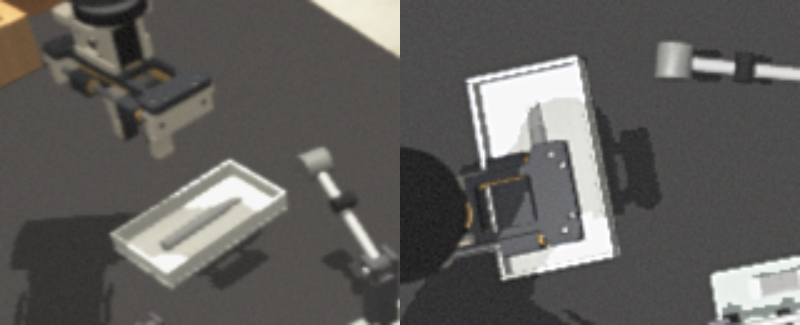

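Run:
```python
from plan import *
from m import cr
for (u,v),z in(((452,79),.05),((470,404),.008),((470,398),.029)):
    p=cr([(u,v)],6,325,140)[0];print(z,onz("top",*p,z))
for z in(.139,.169,.179):print(onz("side",164,133,z))
```

```text
0.05 [ 0.64482031 -0.33117928  0.05      ]
0.008 [ 0.51662371 -0.34431782  0.008     ]
0.029 [ 0.51762458 -0.33756748  0.029     ]
[0.46941979 0.34684747 0.139     ]
[0.45443396 0.3069884  0.169     ]
[0.44943868 0.29370205 0.179     ]
```

Run:
```python
from plan import *
p,y=pose();print(p,y,r.get_state()['gripper_width'])
rows([(.581,-.3375,.19,0,60),(.581,-.3375,.05,0,47)],6.2)
```

```text
[0.45902319 0.35397571 0.13897849] 10.938001131042304 0.05273033138256033
[[6.2, -0.1, 5.85, -0.43, 0.9], [6.2, -0.0, 5.85, -0.43, 0.9], [6.2, 0.09, 5.85, -0.43, 0.9], [6.2, 0.18, 5.85, -0.43, 0.9], [6.2, 0.28, 5.84, -0.43, 0.9], [6.2, 0.37, 5.84, -0.43, 0.9], [6.2, 0.46, 5.83, -0.43, 0.9], [6.2, 0.56, 5.82, -0.43, 0.9]]
[[6.2, 0.65, 5.82, -0.43, 0.9], [6.2, 0.74, 5.8, -0.43, 0.9], [6.2, 0.83, 5.79, -0.43, 0.9], [6.2, 0.92, 5.78, -0.43, 0.9], [6.2, 0.0, -0.0, 4.67, -0.0], [6.2, 0.0, -0.0, 4.67, -0.0], [6.2, 0.0, -0.0, 4.67, -0.0]]
```

servo_tool(
  steps=[
    [6.2,-0.1,5.5,-2.2,0.9],
    [6.2,0,5.5,-2.2,0.9],
    [6.2,0.1,5.9,-0.7,0.9],
    [6.2,0.2,5.9,0,0.9],
    [6.2,0.3,5.9,0,0.9],
    [6.2,0.4,5.9,0,0.9],
    [6.2,0.5,5.8,0,0.9],
    [6.2,0.6,5.8,0,0.9],
  ],
)

```text
time_s: 18.25
tcp_pos: [0.5384, -0.1062, 0.1839]
eef_rot: [180.0, 0.0, 3.7]
contact_force: [0.9, 0.4, 0.3]
gripper_width: 0.0618
```

servo_tool(
  steps=[
    [6.2,0.6,5.8,0,0.9],
    [6.2,0.7,5.8,0,0.9],
    [6.2,0.8,5.8,0,0.9],
    [6.2,0.9,5.8,0,0.9],
    [6.2,0,0,4,0],
    [6.2,0,0,4,0],
    [6.2,0,0,0,0],
  ],
)

```text
time_s: 19.12
tcp_pos: [0.5749, -0.3343, 0.1001]
eef_rot: [-179.9, 0.4, 0.0]
contact_force: [0.4, 0.4, 0.0]
gripper_width: 0.0618
```

Run:
```python
from plan import *
p,y=pose();s=r.get_state();print(s['time_s'],p,y,s['gripper_width'])
t=r.capture("top");q=r.capture("side")
cv2.imwrite("pics/c1.png",np.hstack([cv2.resize(q[180:340,260:420],None,fx=2.4,fy=2.4),cv2.resize(t[120:280,300:460],None,fx=2.4,fy=2.4)])[:,:,::-1])
rows([(.581,-.3375,.03,0,47),(.581,-.3375,-.009,0,15)],6.2)
```

```text
19.125 [ 0.57490692 -0.33432693  0.10009381] 0.03145742571197307 0.061806138011122204
[[6.2, 0.15, 0.12, 3.75, 0.1], [6.2, 0.15, 0.11, 3.75, 0.1], [6.2, 0.0, -0.0, 1.3, -0.0], [6.2, 0.0, -0.0, 1.3, -0.0], [6.2, 0.0, -0.0, 1.3, -0.0]]
```

View pics/c1.png

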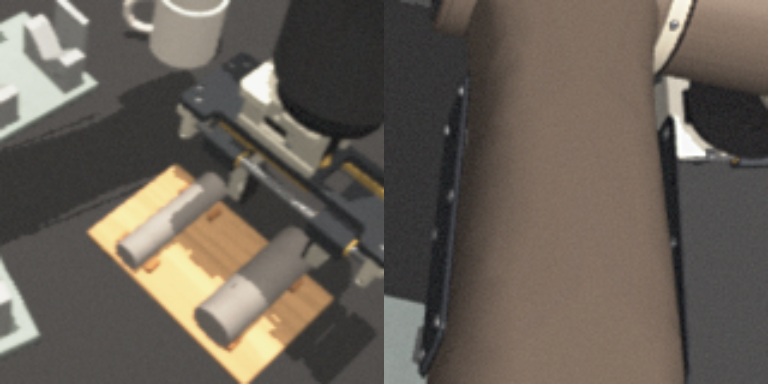

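servo_tool(
  steps=[
    [6.2,0.1,0.1,3.5,0],
    [6.2,0.1,0.1,3,0],
    [6.2,0,0,1.5,0],
    [6.2,0,0,1.5,0],
    [6.2,0,0,0.8,0],
    [6.2,0,0,0.5,0],
    [6.2,0,0,0,0],
  ],
)

```text
time_s: 20.1
tcp_pos: [0.5796, -0.3369, -0.0032]
eef_rot: [180.0, -0.0, 0.1]
contact_force: [-0.3, 0.2, 0.4]
gripper_width: 0.0619
```

servo_tool(
  steps=[
    [6.2,0,0,0.4,0],
    [6.2,0,0,0.3,0],
    [2,0,0,0,0],
    [2,0,0,0,0],
    [2,0,0,0,0],
    [2,0,0,0,0],
    [2,0,0,0,0],
  ],
  squeeze=40,
)

```text
time_s: 20.98
tcp_pos: [0.5798, -0.3374, -0.01]
eef_rot: [180.0, -0.0, 0.1]
contact_force: [-0.6, -3.5, 1.3]
gripper_width: 0.0408
```

servo_tool(
  steps=[
    [2,0,0,0,0],
    [2,0,0,-0.2,0],
    [2,0,0,-0.6,0],
    [2,0,0,-1,0],
    [2,0,0,-2,0],
    [2,0,0,-3,0],
    [2,0,0,-3,0],
    [2,0,0,0,0],
  ],
)

```text
time_s: 21.98
tcp_pos: [0.5814, -0.3372, 0.0911]
eef_rot: [179.9, -0.3, 0.1]
contact_force: [1.0, 0.2, -4.3]
gripper_width: 0.0413
```

Run:
```python
from plan import *
p,y=pose();s=r.get_state();print(s['time_s'],p,y,s['gripper_width'],s['contact_force'],s['moment'])
q=r.capture("side")
cv2.imwrite("pics/c2.png",cv2.resize(q[150:340,250:440],None,fx=3,fy=3)[:,:,::-1])
```

```text
21.975 [ 0.58140775 -0.3372189   0.09106102] 0.11383600224114188 0.04133015309468347 [ 1.00149246  0.19455608 -4.29718922] [-0.04052675 -0.02008174  0.0240402 ]
```

View pics/c2.png

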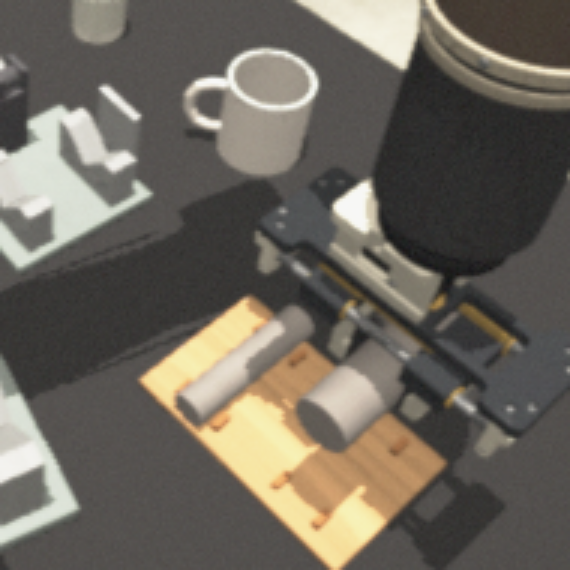

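Run:
```python
from plan import *
a=vb(-.014,0);print(a)
rows([(.5814,-.3372,.115,.1,30),(a[0],a[1],.115,-4.4,45),(a[0],a[1],.045,-4.4,30)],2)
```

```text
[ 0.56084052 -0.00093568]
[[2.0, 0.12, 0.06, -2.61, -0.0], [2.0, -0.25, -4.2, -0.0, 0.6], [2.0, -0.29, -4.2, -0.0, 0.6], [2.0, -0.33, -4.2, -0.0, 0.6], [2.0, -0.37, -4.19, -0.0, 0.6], [2.0, -0.41, -4.19, -0.0, 0.6], [2.0, -0.46, -4.19, -0.0, 0.6], [2.0, -0.5, -4.18, -0.0, 0.6]]
[[2.0, -0.54, -4.18, -0.0, 0.6], [2.0, 0.0, -0.0, 2.33, -0.0], [2.0, 0.0, -0.0, 2.33, -0.0], [2.0, 0.0, -0.0, 2.33, -0.0]]
```

servo_tool(
  steps=[
    [2,0,0,-2.6,0],
    [2,-0.3,-4.2,0,0.6],
    [2,-0.3,-4.2,0,0.6],
    [2,-0.3,-4.2,0,0.6],
    [2,-0.4,-4.2,0,0.6],
    [2,-0.4,-4.2,0,0.6],
    [2,-0.5,-4.2,0,0.6],
    [2,-0.5,-4.2,0,0.6],
  ],
)

```text
time_s: 23.02
tcp_pos: [0.56, -0.0408, 0.1123]
eef_rot: [180.0, 0.1, -4.2]
contact_force: [0.8, 1.2, -3.8]
gripper_width: 0.0413
```

servo_tool(
  steps=[
    [2,-0.5,-4.1,0,0.4],
    [2,0,0,0,0],
    [2,0,0,0,0],
  ],
)

```text
time_s: 23.4
tcp_pos: [0.5585, -0.0009, 0.1127]
eef_rot: [180.0, 0.1, -4.5]
contact_force: [0.1, 0.0, -3.2]
gripper_width: 0.0411
```

Run:
```python
from plan import *
p,y=pose();s=r.get_state();print(s['time_s'],p,y,s['gripper_width'],s['contact_force'],tovb(p))
a=vb(-.014,0)
rows([(a[0],a[1],.04,-4.4,30)],2)
q=r.capture("side")
cv2.imwrite("pics/c3.png",cv2.resize(q[110:250,200:340],None,fx=4,fy=4)[:,:,::-1])
```

```text
23.4 [ 0.55845577 -0.00087967  0.11269666] -4.477608674798258 0.04108335441364475 [ 0.11245857  0.03108087 -3.23081346] [-0.0163821  -0.00012545]
[[2.0, 0.08, -0.0, 2.42, -0.0], [2.0, 0.08, -0.0, 2.42, -0.0], [2.0, 0.08, -0.0, 2.42, -0.0]]
```

View pics/c3.png

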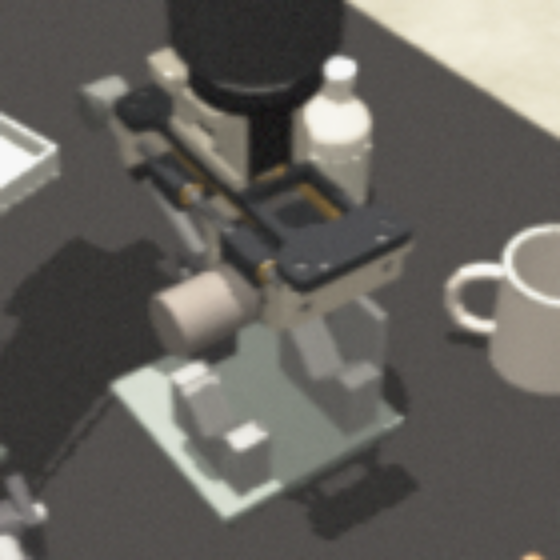

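servo_tool(
  steps=[
    [2,0.1,0,2.2,0],
    [2,0,0,2.2,0],
    [2,0,0,1.6,0],
    [2,0,0,1.0,0],
    [2,0,0,0.4,0],
    [2,0,0,0,0],
  ],
)

```text
time_s: 24.2
tcp_pos: [0.5605, -0.001, 0.0398]
eef_rot: [180.0, -0.0, -4.5]
contact_force: [-0.6, 0.0, -3.5]
gripper_width: 0.0409
```

servo_tool(
  steps=[
    [2,0,0,0.4,0],
    [2,0,0,0.3,0],
    [2,0,0,0.2,0],
    [2,0,0,0.1,0],
    [2,0,0,0,0],
  ],
)

```text
time_s: 24.82
tcp_pos: [0.5603, -0.0009, 0.0296]
eef_rot: [180.0, 0.0, -4.5]
contact_force: [-0.2, -0.5, -4.2]
gripper_width: 0.0411
```

Run:
```python
from plan import *
p,y=pose();s=r.get_state();print(s['time_s'],p,y,s['gripper_width'],s['contact_force'],s['moment'],tovb(p))
q=r.capture("side")
cv2.imwrite("pics/c4.png",cv2.resize(q[130:230,215:315],None,fx=6,fy=6,interpolation=2)[:,:,::-1])
```

```text
24.825 [ 0.56027286 -0.00094577  0.02960207] -4.513245803901766 0.04105972898158817 [-0.15030948 -0.48761033 -4.18740867] [-0.00596919 -0.06295493  0.00582127] [-1.45652427e-02 -5.32191297e-05]
```

View pics/c4.png

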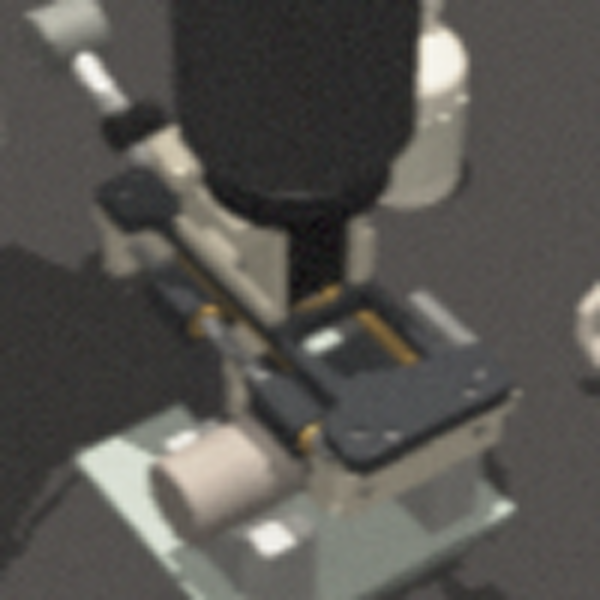

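servo_tool(
  steps=[
    [2,0,0,0.1,0],
    [2,0,0,0.1,0],
    [2,0,0,0,0],
  ],
)

```text
time_s: 25.25
tcp_pos: [0.5602, -0.001, 0.0275]
eef_rot: [180.0, 0.0, -4.5]
contact_force: [0.4, 1.0, -3.9]
gripper_width: 0.0411
```

servo_tool(
  steps=[
    [2,0,0,0.1,0],
    [2,0,0,0,0],
  ],
)

```text
time_s: 25.5
tcp_pos: [0.5603, -0.001, 0.0266]
eef_rot: [180.0, -0.0, -4.5]
contact_force: [0.4, 0.5, -4.6]
gripper_width: 0.0411
```

servo_tool(
  steps=[
    [2,0.3,0,0,0],
    [2,0.3,0,0,0],
    [2,0.3,0,0,0],
    [2,0.1,0,0,0],
    [2,0,0,0,0],
  ],
)

```text
time_s: 26.12
tcp_pos: [0.5703, -0.0018, 0.0266]
eef_rot: [180.0, 0.0, -4.5]
contact_force: [0.3, -0.1, -3.2]
gripper_width: 0.0413
```

servo_tool(
  steps=[
    [2,0.1,0,0,0],
    [2,0,0,0,0],
  ],
)

```text
time_s: 26.38
tcp_pos: [0.5713, -0.0018, 0.0267]
eef_rot: [-180.0, -0.0, -4.5]
contact_force: [-0.3, -0.5, -3.7]
gripper_width: 0.0413
```

servo_tool(
  steps=[
    [2,0.1,0,0,0],
    [2,0,0,0,0],
  ],
)

```text
time_s: 26.62
tcp_pos: [0.5724, -0.0019, 0.0267]
eef_rot: [-180.0, -0.0, -4.5]
contact_force: [0.3, -0.1, -3.7]
gripper_width: 0.041
```

servo_tool(
  steps=[
    [2,0.07,0,0,0],
    [2,0,0,0,0],
  ],
)

```text
time_s: 26.88
tcp_pos: [0.573, -0.002, 0.0267]
eef_rot: [180.0, -0.0, -4.5]
contact_force: [-0.1, -0.5, -4.7]
gripper_width: 0.0414
```

servo_tool(
  steps=[
    [2,0.07,0,0,0],
    [2,0,0,0,0],
  ],
)

```text
time_s: 27.12
tcp_pos: [0.5737, -0.002, 0.0267]
eef_rot: [180.0, -0.0, -4.5]
contact_force: [-0.3, -0.7, -3.4]
gripper_width: 0.0413
```

servo_tool(
  steps=[
    [2,0.05,0,0,0],
    [2,0,0,0,0],
  ],
)

```text
time_s: 27.38
tcp_pos: [0.5741, -0.0021, 0.0266]
eef_rot: [180.0, 0.0, -4.5]
contact_force: [-0.1, 0.6, -3.9]
gripper_width: 0.0409
```

servo_tool(
  steps=[
    [2,0.06,0,0,0],
    [2,0,0,0,0],
  ],
)

```text
time_s: 27.62
tcp_pos: [0.5741, -0.0021, 0.0265]
eef_rot: [180.0, 0.1, -4.5]
contact_force: [-3.1, 1.6, -2.1]
gripper_width: 0.041
```

servo_tool(
  steps=[
    [2,0.06,0,0,0],
    [2,0,0,0,0],
  ],
)

```text
time_s: 27.88
tcp_pos: [0.574, -0.0022, 0.0264]
eef_rot: [180.0, 0.1, -4.5]
contact_force: [-5.8, 2.2, -1.1]
gripper_width: 0.0412
```

servo_tool(
  steps=[
    [2,0.06,0,0,0],
    [2,0,0,0,0],
  ],
)

```text
time_s: 28.12
tcp_pos: [0.574, -0.0023, 0.0263]
eef_rot: [180.0, 0.2, -4.5]
contact_force: [-8.1, 3.8, 1.0]
gripper_width: 0.0415
```

servo_tool(
  steps=[
    [2,-0.1,0,0.05,0],
    [2,0,0,0.05,0],
    [2,0,0,0,0],
  ],
)

```text
time_s: 28.5
tcp_pos: [0.5741, -0.0024, 0.0262]
eef_rot: [180.0, 0.1, -4.5]
contact_force: [-6.5, 1.5, 4.8]
gripper_width: 0.0412
```

servo_tool(
  steps=[
    [2,0,0,0.05,0],
    [2,0,0,0,0],
  ],
)

```text
time_s: 28.75
tcp_pos: [0.5741, -0.0024, 0.026]
eef_rot: [180.0, 0.1, -4.5]
contact_force: [-8.1, 1.2, 8.1]
gripper_width: 0.0407
```

servo_tool(
  steps=[
    [2,0,0,-0.05,0],
    [5.6,0,0,0,0],
    [5.6,0,0,0,0],
    [5.6,0,0,0,0],
    [5.6,0,0,0,0],
  ],
)

```text
time_s: 29.38
tcp_pos: [0.5753, -0.0021, 0.0258]
eef_rot: [-180.0, -0.0, -4.5]
contact_force: [0.6, -0.5, -0.1]
gripper_width: 0.0557
```

servo_tool(
  steps=[
    [5.6,0,0,-0.5,0],
    [5.6,0,0,-2,0],
    [5.6,0,0,-4,0],
    [5.6,0,1,-5,0],
    [5.6,-4,2,-5,0],
    [5.6,-6,0,-1,0],
    [5.6,-6,0,0,0],
    [5.6,0,0,0,0],
  ],
)

```text
time_s: 30.38
tcp_pos: [0.4127, -0.0186, 0.1984]
eef_rot: [-179.9, -0.1, -4.5]
contact_force: [0.3, 0.4, 0.9]
gripper_width: 0.0564
```

Run:
```python
from plan import *
p,y=pose();s=r.get_state();print(s['time_s'],p,y,s['gripper_width'],s['contact_force'],s['joints'])
q=r.capture("side");t=r.capture("top")
cv2.imwrite("pics/d1.png",np.hstack([cv2.resize(q[110:240,200:320],None,fx=3.2,fy=3.2,interpolation=2),cv2.resize(t[130:260,160:280],None,fx=3.2,fy=3.2,interpolation=2)])[:,:,::-1])
```

```text
30.375 [ 0.41271076 -0.01859908  0.19836452] -4.461028374178998 0.05644024287983495 [0.26043357 0.44538715 0.91243478] [ 2.50374850e+01 -5.47909922e+00 -2.98381862e+01 -4.39724564e-02
 -6.54680339e+01  6.05198205e+01]
```

View pics/d1.png

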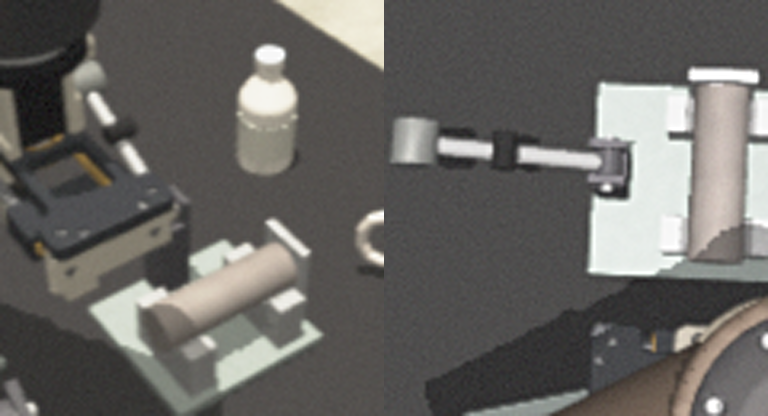

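```bash
cat >> plan.py <<'E'
def knob(q): 
    a=vb(0,.08-.14*np.cos(q));return np.array([a[0],a[1],.1+.14*np.sin(q)])
E
python3 - <<'E'
from plan import *
from m import cr
print("obs",cr([(97,171)],5,150,140),cr([(84,69)],5,210,120))
for q in(2.6,2.65,2.7,2.75,2.8):print(q,knob(q),proj("top",knob(q)),proj("side",knob(q)))
k=knob(2.7);print(k)
rows([(.46,.05,.22,-44,50),(k[0],k[1],.21,-94.4,50),(k[0],k[1],.111,-94.4,30)],5.6)
E
```

```text
obs [(169.0, 173.8)] [(226.4, 133.4)]
2.6 [0.59000188 0.19738574 0.17217019] [[172.12612138 172.93233417]] [[226.53288886 131.75511267]]
2.65 [0.5902647  0.20083282 0.16608428] [[171.04667685 173.2761604 ]] [[226.05061078 132.92439393]]
2.7 [0.59050407 0.2039723  0.15983318] [[170.1366621  173.63429239]] [[225.63503799 134.18142154]]
2.75 [0.59071938 0.20679634 0.15343254] [[169.39551638 174.00540584]] [[225.28587649 135.52170713]]
2.8 [0.59091011 0.20929787 0.14689834] [[168.82210386 174.38817868]] [[225.00269361 136.94074362]]
[0.59050407 0.2039723  0.15983318]
[[5.6, 0.96, -1.78, -0.54, 9.9], [5.6, 0.64, -1.92, -0.54, 9.9], [5.6, 0.3, -2.0, -0.54, 9.9], [5.6, -0.05, -2.02, -0.54, 9.9], [5.6, -0.22, -3.36, 0.17, 8.4], [5.6, -0.71, -3.29, 0.17, 8.4], [5.6, -1.18, -3.15, 0.17, 8.4], [5.6, -1.63, -2.94, 0.17, 8.4]]
[[5.6, -2.04, -2.68, 0.17, 8.4], [5.6, -2.41, -2.35, 0.17, 8.4], [5.6, -0.0, 0.0, 2.47, -0.0], [5.6, -0.0, 0.0, 2.47, -0.0], [5.6, -0.0, 0.0, 2.47, -0.0], [5.6, -0.0, 0.0, 2.47, -0.0]]
```

servo_tool(
  steps=[
    [5.6,1.0,-1.8,-0.6,10],
    [5.6,0.6,-1.9,-0.6,10],
    [5.6,0.3,-2.0,-0.5,10],
    [5.6,0,-2.0,-0.5,10],
    [5.6,-0.2,-3.4,0.2,8],
    [5.6,-0.7,-3.3,0.2,8],
    [5.6,-1.2,-3.2,0.2,9],
    [5.6,-1.6,-2.9,0.2,9],
  ],
)

```text
time_s: 31.48
tcp_pos: [0.55, 0.1529, 0.2103]
eef_rot: [179.9, -0.0, -78.8]
contact_force: [-0.1, -0.2, 0.6]
gripper_width: 0.0559
```

servo_tool(
  steps=[
    [5.6,-2.0,-2.7,0.2,8],
    [5.6,-2.4,-2.4,0.2,8],
    [5.6,0,0,0,0],
    [5.6,0,0,0,0],
  ],
)

```text
time_s: 31.98
tcp_pos: [0.5934, 0.2019, 0.2061]
eef_rot: [179.9, -0.1, -94.5]
contact_force: [-0.1, -0.4, 1.1]
gripper_width: 0.0559
```

Run:
```python
from plan import *
p,y=pose();s=r.get_state();print(s['time_s'],p,y,s['joints'])
k=knob(2.7)
rows([(k[0],k[1],.111,-94.4,30)],5.6)
```

```text
31.975 [0.59337966 0.20192783 0.2060847 ] -94.45795222820708 [ 3.66131583e+01  1.57955756e+01 -4.87714299e+00  2.03606527e-03
 -6.94375935e+01 -4.10718803e+01]
[[5.6, -0.05, 0.08, 2.38, -0.0], [5.6, -0.05, 0.08, 2.38, -0.0], [5.6, -0.05, 0.08, 2.38, -0.0], [5.6, -0.05, 0.08, 2.38, -0.0]]
```

servo_tool(
  steps=[
    [5.6,-0.1,0.1,2.4,0],
    [5.6,-0.1,0.1,2.4,0],
    [5.6,0,0,2.4,0],
    [5.6,0,0,1.6,0],
    [5.6,0,0,0.7,0],
    [5.6,0,0,0,0],
  ],
)

```text
time_s: 32.72
tcp_pos: [0.5913, 0.2042, 0.1124]
eef_rot: [180.0, -0.0, -94.5]
contact_force: [-0.2, -0.2, 0.1]
gripper_width: 0.0559
```

Run:
```python
from plan import *
p,y=pose();s=r.get_state();print(s['time_s'],p,y,s['contact_force'],tovb(p))
q=r.capture("side");t=r.capture("top")
cv2.imwrite("pics/k1.png",np.hstack([cv2.resize(q[80:220,170:310],None,fx=2.8,fy=2.8,interpolation=2),cv2.resize(t[100:240,130:270],None,fx=2.8,fy=2.8,interpolation=2)])[:,:,::-1])
```

```text
32.725 [0.59131414 0.20418658 0.11236728] -94.50706904873229 [-0.1836095  -0.16660924  0.08947744] [0.00079144 0.20684534]
```

View pics/k1.png

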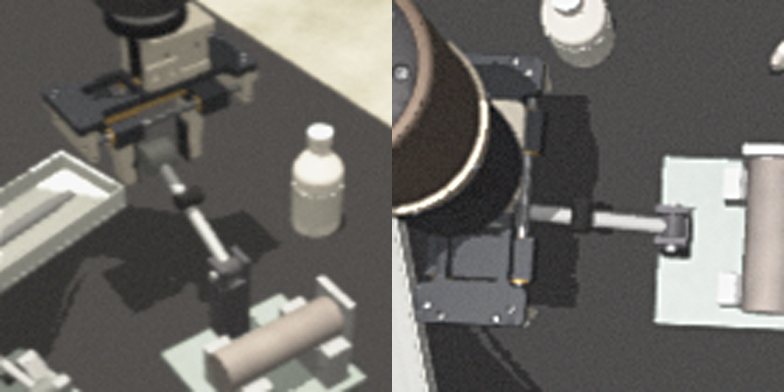

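servo_tool(
  steps=[
    [2,0,0,0,0],
    [2,0,0,0,0],
    [2,0,0,0,0],
    [2,0,0,0,0],
    [2,0,0,0,0],
  ],
  squeeze=15,
)

```text
time_s: 33.45
tcp_pos: [0.5901, 0.2047, 0.1121]
eef_rot: [179.9, -0.0, -94.5]
contact_force: [-4.5, 3.0, 1.9]
gripper_width: 0.0303
```

Run:
```python
from plan import *
p,y=pose();s=r.get_state();print(s['time_s'],p,y,s['contact_force'],tovb(p),s['gripper_width'])
q=2.70;Q=np.linspace(q,.12,25)
out=[[2,round(14*(np.cos(b)-np.cos(a)),2),0,round(-14*(np.sin(b)-np.sin(a)),2),0] for a,b in zip(Q[:-1],Q[1:])]
for i in(0,8,16):print([[float(v) for v in w] for w in out[i:i+8]])
```

```text
33.45 [0.59005244 0.20467074 0.11209887] -94.50578909771373 [-4.4648371   2.97386616  1.86194551] [-0.00050342  0.20723218] 0.030280869894999708
[[2.0, 0.72, 0.0, -1.32, 0.0], [2.0, 0.85, 0.0, -1.24, 0.0], [2.0, 0.98, 0.0, -1.14, 0.0], [2.0, 1.1, 0.0, -1.03, 0.0], [2.0, 1.2, 0.0, -0.9, 0.0], [2.0, 1.29, 0.0, -0.77, 0.0], [2.0, 1.37, 0.0, -0.63, 0.0], [2.0, 1.43, 0.0, -0.48, 0.0]]
[[2.0, 1.47, 0.0, -0.32, 0.0], [2.0, 1.5, 0.0, -0.16, 0.0], [2.0, 1.5, 0.0, -0.0, 0.0], [2.0, 1.5, 0.0, 0.16, 0.0], [2.0, 1.47, 0.0, 0.32, 0.0], [2.0, 1.43, 0.0, 0.48, 0.0], [2.0, 1.37, 0.0, 0.63, 0.0], [2.0, 1.29, 0.0, 0.77, 0.0]]
[[2.0, 1.2, 0.0, 0.9, 0.0], [2.0, 1.1, 0.0, 1.03, 0.0], [2.0, 0.98, 0.0, 1.14, 0.0], [2.0, 0.85, 0.0, 1.24, 0.0], [2.0, 0.72, 0.0, 1.32, 0.0], [2.0, 0.57, 0.0, 1.39, 0.0], [2.0, 0.42, 0.0, 1.45, 0.0], [2.0, 0.26, 0.0, 1.48, 0.0]]
```

servo_tool(
  steps=[
    [2,0.7,0.1,-1.3,0],
    [2,0.9,0,-1.2,0],
    [2,1.0,0,-1.1,0],
    [2,1.1,0,-1.0,0],
    [2,1.2,0,-0.9,0],
    [2,1.3,0,-0.8,0],
    [2,1.4,0,-0.6,0],
    [2,1.4,0,-0.5,0],
  ],
)

```text
time_s: 34.45
tcp_pos: [0.5835, 0.1141, 0.1873]
eef_rot: [-179.9, 0.0, -94.5]
contact_force: [2.8, 3.4, -0.9]
gripper_width: 0.0298
```

```bash
cat > kq.py <<'E'
from plan import *
p,y=pose();s=r.get_state();v=tovb(p);z=p[2]+.03+.0188
print(s['time_s'],v,p[2],s['contact_force'],s['gripper_width'],'q',np.arctan2(z-.1,.08-v[1]),'rad',np.hypot(z-.1,.08-v[1]))
E
python3 kq.py
```

```text
34.45 [-0.00014858  0.11638391] 0.18731494928008582 [ 2.83665541  3.4483433  -0.91140269] 0.029797962512813334 q 1.8319925354819637 rad 0.14089381896905911
```

Going well: the knob is following the arc.

servo_tool(
  steps=[
    [2,1.5,0,-0.3,0],
    [2,1.5,0,-0.2,0],
    [2,1.5,0,0,0],
    [2,1.5,0,0.2,0],
    [2,1.5,0,0.3,0],
    [2,1.4,0,0.5,0],
    [2,1.4,0,0.6,0],
    [2,1.3,0,0.8,0],
  ],
)

```text
time_s: 35.45
tcp_pos: [0.5751, -0.0029, 0.1682]
eef_rot: [-179.9, -0.1, -94.5]
contact_force: [5.0, -1.1, 6.2]
gripper_width: 0.03
```

```bash
python3 kq.py
```

```text
35.45 [ 0.0003659  -0.00083734] 0.16815122281738573 [ 4.99735312 -1.08674271  6.18125643] 0.030016843354422437 q 0.9659970820886784 rad 0.1421698403859475
```

servo_tool(
  steps=[
    [2,1.2,-0.05,0.9,0],
    [2,1.1,0,1.0,0],
    [2,1.0,0,1.1,0],
    [2,0.8,0,1.2,0],
    [2,0.7,0,1.3,0],
    [2,0.6,0,1.4,0],
    [2,0.4,0,1.4,0],
    [2,0,0,0,0],
  ],
)

```text
time_s: 36.45
tcp_pos: [0.5707, -0.0625, 0.084]
eef_rot: [-179.9, -0.2, -94.5]
contact_force: [7.5, -12.5, 0.6]
gripper_width: 0.0301
```

```bash
python3 kq.py
```

```text
36.45 [ 0.00050566 -0.06060307] 0.0839863419447266 [  7.47536416 -12.45799386   0.58809412] 0.03012745547437287 q 0.22909001317700595 rad 0.14437508917183478
```

servo_tool(
  steps=[
    [5,0.1,0,0,0],
    [5,0,0,0,0],
    [5,0,0,0,0],
    [5,0,0,-3,0],
    [0,0,0,-3,0],
    [0,0,0,0,0],
    [0,0,0,0,0],
    [0,0,0,0,0],
  ],
  squeeze=20,
)

```text
time_s: 37.45
tcp_pos: [0.5691, -0.0598, 0.1432]
eef_rot: [179.9, -0.0, -94.5]
contact_force: [-0.5, -0.4, 0.1]
gripper_width: 0.0159
```

```bash
python3 kq.py
python3 - <<'E'
from plan import *
q=r.capture("side");t=r.capture("top")
cv2.imwrite("pics/k2.png",np.hstack([cv2.resize(q[110:250,190:330],None,fx=2.8,fy=2.8,interpolation=2),cv2.resize(t[120:260,180:320],None,fx=2.8,fy=2.8,interpolation=2)])[:,:,::-1])
for a in(.1,.2,.25,.3):print(a,knob(a),(proj("side",knob(a))-[190,110])*2.8)
print(vb(0,-.0595))
E
```

```text
37.45 [-0.00127669 -0.05803516] 0.14323526773391157 [-0.51262759 -0.38825314  0.07160529] 0.01588767267414885 q 0.5880619134599323 rad 0.16590417913115585
0.1 [ 0.5702918  -0.06112897  0.11397668] [[258.11911598 259.95516173]]
0.2 [ 0.57045078 -0.05904376  0.12781371] [[257.30066396 247.80227391]]
0.25 [ 0.5705695  -0.0574867   0.13463655] [[256.5231759 241.3563482]]
0.3 [ 0.57071399 -0.05559157  0.14137283] [[255.49886814 234.68833898]]
[ 0.57027664 -0.06132781]
```

View pics/k2.png

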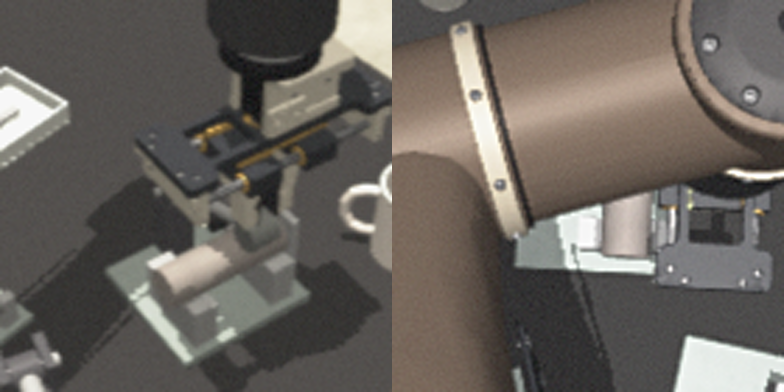

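servo_tool(
  steps=[
    [0,0.2,-0.1,0,0],
    [0,0,0,1,0],
    [0,0,0,1,0],
    [0,0,0,0.6,0],
    [0,0,0,0.6,0],
    [0,0,0,0.5,0],
    [0,0,0,0.4,0],
    [0,0,0,0,0],
  ],
)

```text
time_s: 38.55
tcp_pos: [0.5705, -0.0617, 0.1028]
eef_rot: [180.0, 0.0, -94.5]
contact_force: [-0.0, -0.0, 0.2]
gripper_width: 0.0003
```

```bash
python3 kq.py
```

```text
38.55 [ 0.00027254 -0.05986695] 0.10282310373793532 [-0.02332795 -0.04184135  0.1797365 ] 0.00026974085621319803 q 0.3535768049574394 rad 0.149089602381909
```

servo_tool(
  steps=[
    [0,0,0,0.3,0],
    [0,0,0,0.2,0],
    [0,0,0,0,0],
  ],
)

```text
time_s: 38.92
tcp_pos: [0.5707, -0.0618, 0.0981]
eef_rot: [180.0, 0.0, -94.5]
contact_force: [0.3, 0.3, -0.7]
gripper_width: 0.0005
```

servo_tool(
  steps=[
    [0,0,0,0.2,0],
    [0,0,0,0,0],
  ],
)

```text
time_s: 39.17
tcp_pos: [0.5707, -0.0618, 0.0961]
eef_rot: [180.0, 0.0, -94.5]
contact_force: [0.0, 0.2, -0.2]
gripper_width: 0.0005
```

servo_tool(
  steps=[
    [0,0,0,0.15,0],
    [0,0,0,0,0],
  ],
)

```text
time_s: 39.42
tcp_pos: [0.5707, -0.0619, 0.0948]
eef_rot: [180.0, -0.0, -94.5]
contact_force: [-0.4, -0.6, 2.2]
gripper_width: 0.0004
```

servo_tool(
  steps=[
    [0,0,0,0.15,0],
    [0,0,0,0,0],
  ],
)

```text
time_s: 39.67
tcp_pos: [0.5708, -0.062, 0.0943]
eef_rot: [-180.0, -0.0, -94.5]
contact_force: [-3.1, -1.2, 9.5]
gripper_width: 0.0003
```

```bash
python3 kq.py
python3 - <<'E'
from plan import *
q=r.capture("side")
cv2.imwrite("pics/k3.png",cv2.resize(q[150:240,230:320],None,fx=6,fy=6,interpolation=2)[:,:,::-1])
for a in(0,.06,.1,.2):print(a,(proj("side",knob(a))-[230,150])*6)
E
```

```text
39.675 [ 0.00058028 -0.06017562] 0.09428166457577716 [-3.07712028 -1.24633949  9.4754619 ] 0.00026705043681970173 q 0.2981776526889825 rad 0.14664662713106152
0 [[312.79715736 340.75002255]]
0.06 [[313.23135768 326.8225825 ]]
0.1 [[313.11239139 317.04677513]]
0.2 [[311.35856563 291.00487266]]
```

View pics/k3.png

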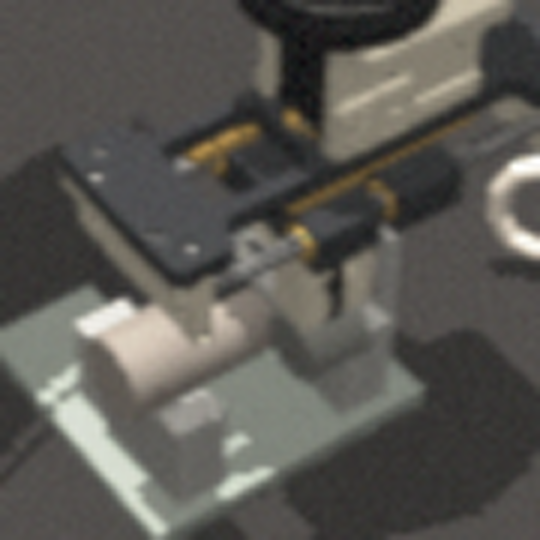

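servo_tool(
  steps=[
    [0,0,0,0.08,0],
    [0,0,0,0,0],
    [0,0,0,0,0],
  ],
)

```text
time_s: 40.1
tcp_pos: [0.5709, -0.0621, 0.0941]
eef_rot: [-179.9, -0.0, -94.5]
contact_force: [-5.6, -0.5, 14.9]
gripper_width: 0.0005
```

```bash
python3 kq.py
```

```text
40.1 [ 0.00064497 -0.06020712] 0.09411260145699621 [-5.63846604 -0.49033748 14.87472982] 0.0004671111756503088 q 0.29701239705654275 rad 0.1466271731957418
```

Pressed with 15 N. Next I'll withdraw straight up and check.

servo_tool(
  steps=[
    [0,0,0,-0.3,0],
    [0,0,0,-2,0],
    [0,0,0,-4,0],
    [0,0,0,-5,0],
    [0,0,0,-4,0],
    [0,-5,0,0,0],
    [0,0,0,0,0],
  ],
)

```text
time_s: 40.98
tcp_pos: [0.575, -0.0096, 0.2456]
eef_rot: [-180.0, 0.1, -94.4]
contact_force: [0.7, -1.0, 0.4]
gripper_width: 0.0005
```

servo_tool(
  steps=[
    [0,5,5,0,0],
    [0,5,5,0,0],
    [0,5,5,0,0],
    [0,5,5,0,0],
    [0,5,0,0,0],
    [0,0,0,0,0],
  ],
)

```text
time_s: 41.72
tcp_pos: [0.3792, -0.2267, 0.2452]
eef_rot: [180.0, -0.0, -94.8]
contact_force: [-0.4, 0.3, 0.7]
gripper_width: 0.0004
```

Run:
```python
from plan import *
s=r.get_state();print(s['time_s'],s['tcp_pos'],s['contact_force'])
q=r.capture("side");t=r.capture("top")
cv2.imwrite("pics/e_s.png",cv2.resize(q[90:330,130:410],None,fx=2.8,fy=2.5,interpolation=2)[:,:,::-1])
cv2.imwrite("pics/e_t.png",cv2.resize(t[80:280,80:330],None,fx=3,fy=3,interpolation=2)[:,:,::-1])
for a in(0,.06,.12,.2):print(a,(proj("side",knob(a))-[130,90])*[2.8,2.5],(proj("top",knob(a))-[80,80])*3)
```

```text
41.725 [ 0.37922352 -0.22665762  0.24520563] [-0.37515548  0.25408416  0.67750092]
0 [[425.97200677 291.97917606]] [[632.7262648  310.36041958]]
0.06 [[426.17463358 286.17607604]] [[633.26208445 308.93056485]]
0.12 [[426.0334614  280.00721063]] [[633.13390823 307.44815271]]
0.2 [[425.30066396 271.25203028]] [[631.90297555 305.39741002]]
```

View pics/e_s.png

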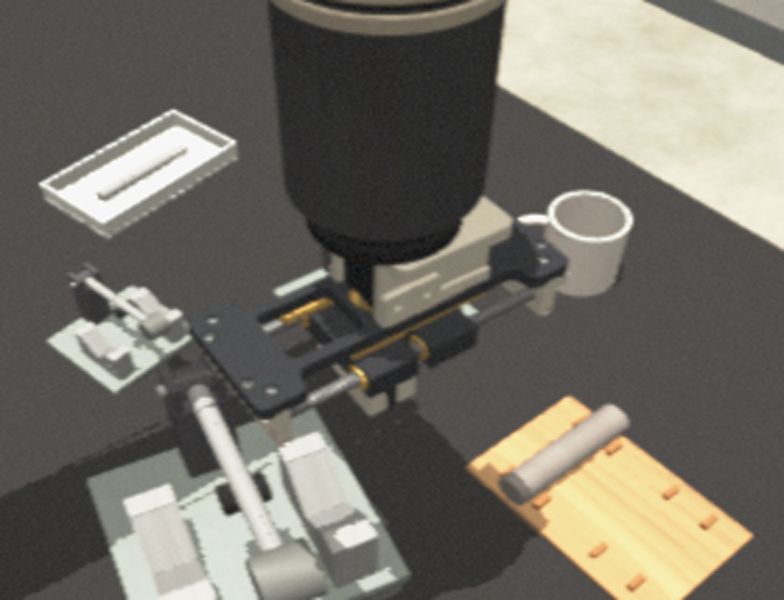

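View pics/e_t.png

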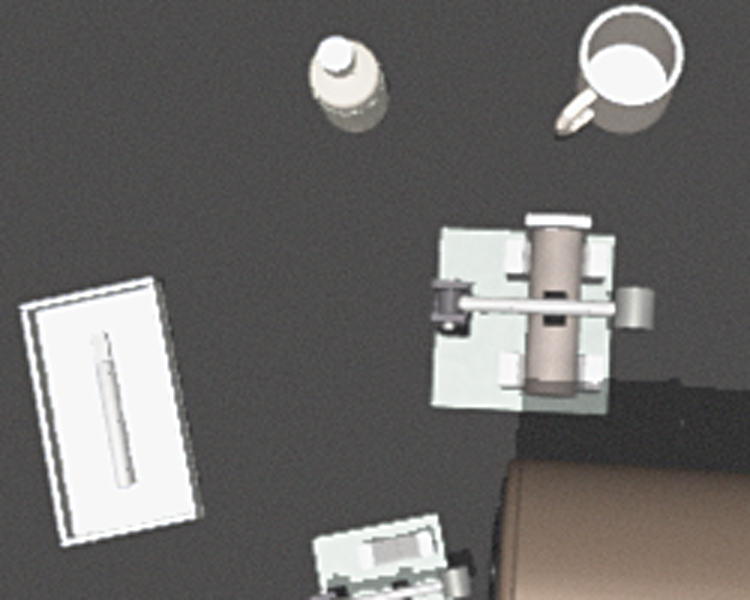

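Run:
```python
from plan import *
t=r.capture("top")
cv2.imwrite("pics/e_z.png",cv2.resize(t[145:220,220:300],None,fx=8,fy=8,interpolation=2)[:,:,::-1])
for P in([-.065,.0857],[-.065,.0437],[.065,.0857],[.065,.095]):print(P,(proj("top",[*vb(P[0],0),P[1]])-[220,145]+.5)*8-.5)
```

```text
[-0.065, 0.0857] [[349.18858975 529.94993626]]
[-0.065, 0.0437] [[346.76527442 539.35091273]]
[0.065, 0.0857] [[371.40488012  86.67693912]]
[0.065, 0.095] [[372.15661862  80.60576089]]
```

View pics/e_z.png

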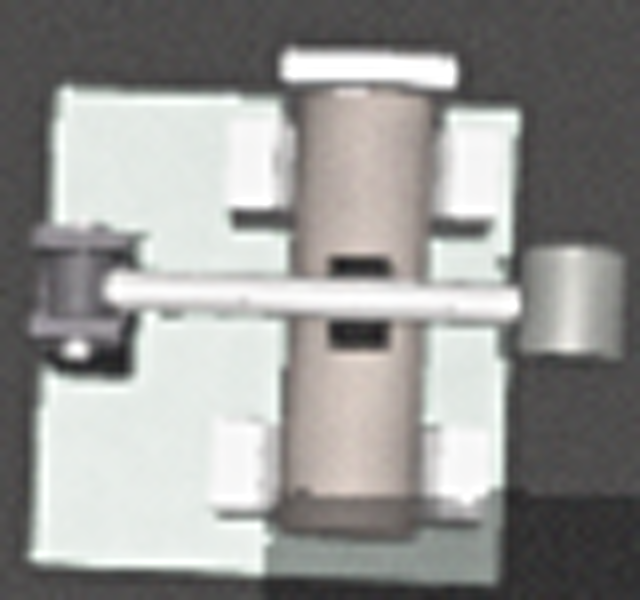

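```bash
python3 -c "
from plant import r
print(r.get_state()['time_s']);print(r.close_job())"
```

```text
41.875
the job is handed in; nothing more can be done
None
```

I handed the job in at 41.9 s with everything in place; no verdict was reported. The chisel lies in the tray. The thick core was lowered into the vees, slid until it met the stop with about 8 N, and released. The clamp was swung over by its knob and pressed down with about 15 N.

**Last checks:** Both core ends and the knob are within about 1 px of where they should be for a core seated against the stop and a lever at q ≈ 0.06. Before the knob was pressed, a touch on its top also gave q ≈ 0.06. The chisel is flat in the tray, and the thin core, bottle and mug look unmoved. The arm is clear of everything.

**What went wrong or disagreed:**
- **Fingertip height:** the tips really end about 30 mm above the reported TCP height. The first two tries at the chisel therefore closed on air above it, and one briefly touched it with about 5 N. From touching the tray floor on, I worked with the 30 mm offset, and the core and knob heights then agreed with it.
- **Force in the tray:** one extra downward step pressed the fingers or the chisel tip on the tray floor with about 64 N (wrist limit 120 N). I don't think the gripper's body was touching anything, so its 40 N limit should not apply, but I could not confirm that.
- **Chisel placing:** it was let go a little above the tray floor, so it may have dropped up to about 15 mm.
- **Side forces on the clamp:** near the end of the swing the grip was about 4 mm off the arc, with about 12 N sideways. The final press also had about 6 N sideways along the groove. Neither visibly moved the core.

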